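# Change the cartridges of a kitchen water filter and lock the bar

## Robot

A 6-joint arm with a two-finger parallel gripper is mounted at the origin on the work surface. World frame = base frame: x ahead of the robot, y to its left, z up, the work surface at z = 0. Lengths are in m, angles in rad, forces in N, time in s.
With the tool pointing down it reaches from about 0.25 to 0.725 m from the base axis. Payload 4 kg.
Tool frame: the origin (TCP) lies at the very end of the fingers, on their centre line; the grasp point (between the pads) lies 19 mm behind it; z points along the fingers, y is the direction in which the jaws open and shut (so a half turn about z gives the same grasp; the last joint's range is limited). The gripper opens to 85 mm and grips with 20 to 120 N. Pads are 22 mm wide; open, the fingers measure 114 mm over their backs; the gripper's body (76 mm by 85 mm) begins 54 mm behind the grasp point. The pads swing forward as they close: fully open they stand 13 mm farther back than shut.
Start: joints at [-1.3, 0.241, 0.005, 1.335, 0, 1.571], TCP at [0.134, -0.482, 0.231] pointing down, gripper open.
Joint ranges: [-2.72, 2.72], [-1.05, 1.87], [-1.09, 1.28], [-1.99, 2.15], [-1.42, 1.44], [-3.14, 3.14]. Speed limits (rad/s): [2.79, 2.79, 3.14, 3.14, 3.14, 3.14].

## Interface

Orientations are given as a unit quaternion [x, y, z, w].
In Python, from workcell import bot, camera gives the robot as it stands. The module is installed in compiled form; this text tells all that it offers.
- The arm moves only by the tool send_rows, never from a script. Its argument "deltas" is a list of rows, each an object with "grip": the opening, from 0 (shut) to 1 (fully open); "translation": the shift along the tool's x, y, z in m, a list of three; "twist": the turn, a rotation vector about the tool's x, y, z in degrees, a list of three. A call has 1 to 5 rows; each row is the pose to reach, as a shift and turn from the pose measured when the call began, along the tool's axes at that moment; what a row does not reach only later rows make up. A row lasts 1/8 s, in which the tool goes at most 62.5 mm and 10.7 degrees, less where a joint would pass 70% of its speed; a pose out of reach is approached as far as the arm can. A call with a gripper value outside its range is refused whole. The fingers move at their own pace and stop on an object; the grip force is fixed at half the most. Time passes only in rows, so rows that repeat a pose let the fingers close. It gives the time, the measured TCP pose, the force and the opening at its end, in the units of the state.
- bot.get_obs(): the state, without advancing time (a new reading comes with each control period).
- camera(name): name is "scene" or "side" or "wrist"; returns a dict with "color" (384x512x3 uint8, blue, green, red), "intrinsics" (3x3 intrinsics, pixels), "xyz" and "rotation" of the camera in the world. Camera axes: x right, y down, z forward; pixel columns grow to the right and rows downward; lengths in m; the calibration is good to about 2 mm. A picture is of the moment at which its call begins. There is no depth.
- bot.job_done(): hands the job in, once; it reports no verdict.
The state is a dict: "clock": time; "joint_pos": joint angles; "joint_vel": joint speeds; "tau": joint torques, N m; "eef_pos": TCP position; "tool_rot": TCP orientation; "ft_force": force on the tool from outside, world axes, zero at the start; "ft_torque": the same for the moment, N m; "grip_width": finger opening in m.
Only numpy, scipy, OpenCV 4.12 (cv2) and the standard library are available. Lean on these libraries where they do the work, as an engineer would, in place of code of your own. Each camera call takes 0.05 s, during which the arm holds its last target.

## Task

First take the spent filter cartridges out of the filter dock and put them in the grey waste tub. Then slide every fresh cartridge on the counter fully down into a bore of the dock (any free bore, one each; a bore may be left empty), with the rib on its flange pointing at that bore's black mark on the dock's front; last, slide the locking bar nose first into the dock's dovetail way and push it along until it wedges tight, then let go. Leave everything else on the counter alone.

Things in the scene. Friction and masses are not known exactly. Their poses are not given: they have to be found in the camera images.
- dock: White filter dock, fixed: 160 mm (x) by 270 mm (y) by 62 mm high; its front with the marks faces -x. Three upright through bores in a row along y in its front half (x = -38 mm, y = +85, 0, -85 mm); behind them, at x = +37 mm, a dovetail way along y on its top for the locking bar. Origin: centre of underside.
- bore_left (a point): Centre of the mouth of the left bore (left is +y), in the dock's top face, 62 mm above the counter. 51.5 mm wide with a 2 mm lead-in; a cartridge's shank goes down 50 mm until its flange lies on the dock's top.
- mark_left (a point): Black mark line of the left bore on the dock's front top edge, 38 mm from the bore's axis towards the dock's -x. The rib of a cartridge that is turned rightly points to it (cartridge axes then parallel to the dock's).
- bore_middle (a point): Centre of the mouth of the middle bore (left is +y), in the dock's top face, 62 mm above the counter. 51.5 mm wide with a 2 mm lead-in; a cartridge's shank goes down 50 mm until its flange lies on the dock's top.
- mark_middle (a point): Black mark line of the middle bore on the dock's front top edge, 38 mm from the bore's axis towards the dock's -x. The rib of a cartridge that is turned rightly points to it (cartridge axes then parallel to the dock's).
- bore_right (a point): Centre of the mouth of the right bore (left is +y), in the dock's top face, 62 mm above the counter. 51.5 mm wide with a 2 mm lead-in; a cartridge's shank goes down 50 mm until its flange lies on the dock's top.
- mark_right (a point): Black mark line of the right bore on the dock's front top edge, 38 mm from the bore's axis towards the dock's -x. The rib of a cartridge that is turned rightly points to it (cartridge axes then parallel to the dock's).
- way_end (a point): Where the bar's origin is when wedged, give or take a few mm: middle of the way, on the dock's top; dock's axes. Two rails, 160 mm long (y -80 to +80 mm from here), 14 mm high, lean inwards 15 degrees and converge to +y by 4.5 degrees each: 52.6 mm apart at the bottom at the open -y end, 27.4 mm at +y. The bar enters from the -y end, moving along +y.
- spent_left: Spent cartridge, in the left bore at the start (two or three bores hold one), 94 mm tall, 0.25 kg: round shank 50 mm wide, 50 mm long, foot chamfered 4 mm; flange 56 mm wide, 50-58 mm up; grip fin 58-94 mm up, 16 mm thick along x, 44 mm wide along y; a 7 mm rib on the flange points to -x, 38 mm out from the axis. Origin: centre of foot, z up.
- spent_middle: Spent cartridge, in the middle bore at the start (two or three bores hold one), 94 mm tall, 0.25 kg: round shank 50 mm wide, 50 mm long, foot chamfered 4 mm; flange 56 mm wide, 50-58 mm up; grip fin 58-94 mm up, 16 mm thick along x, 44 mm wide along y; a 7 mm rib on the flange points to -x, 38 mm out from the axis. Origin: centre of foot, z up.
- spent_right: Spent cartridge, in the right bore at the start (two or three bores hold one), 94 mm tall, 0.25 kg: round shank 50 mm wide, 50 mm long, foot chamfered 4 mm; flange 56 mm wide, 50-58 mm up; grip fin 58-94 mm up, 16 mm thick along x, 44 mm wide along y; a 7 mm rib on the flange points to -x, 38 mm out from the axis. Origin: centre of foot, z up.
- fresh1: Fresh cartridge, upright on the counter at the start (two or three are there), 94 mm tall, 0.25 kg: round shank 50 mm wide, 50 mm long, foot chamfered 4 mm; flange 56 mm wide, 50-58 mm up; grip fin 58-94 mm up, 16 mm thick along x, 44 mm wide along y; a 7 mm rib on the flange points to -x, 38 mm out from the axis. Origin: centre of foot, z up.
- rib_fresh1 (a point): Outer end of the rib of this cartridge: 38 mm from its axis on its -x side, 50 mm above its foot, level with the flange's underside.
- fresh2: Fresh cartridge, upright on the counter at the start (two or three are there), 94 mm tall, 0.25 kg: round shank 50 mm wide, 50 mm long, foot chamfered 4 mm; flange 56 mm wide, 50-58 mm up; grip fin 58-94 mm up, 16 mm thick along x, 44 mm wide along y; a 7 mm rib on the flange points to -x, 38 mm out from the axis. Origin: centre of foot, z up.
- rib_fresh2 (a point): Outer end of the rib of this cartridge: 38 mm from its axis on its -x side, 50 mm above its foot, level with the flange's underside.
- fresh3: Fresh cartridge, upright on the counter at the start (two or three are there), 94 mm tall, 0.25 kg: round shank 50 mm wide, 50 mm long, foot chamfered 4 mm; flange 56 mm wide, 50-58 mm up; grip fin 58-94 mm up, 16 mm thick along x, 44 mm wide along y; a 7 mm rib on the flange points to -x, 38 mm out from the axis. Origin: centre of foot, z up.
- rib_fresh3 (a point): Outer end of the rib of this cartridge: 38 mm from its axis on its -x side, 50 mm above its foot, level with the flange's underside.
- bar: Aluminium locking bar, 160 mm along y, 0.28 kg: dovetail 16.5 mm high, bottom 52.6 mm wide at the -y end, 27.4 mm at +y (the nose); a 4 mm plate on it (x -54 to +20 mm) reaches over the flanges on -x; black grip fin mid-length, 16 mm thick along y, 40 mm wide along x, 20.5-56.5 mm up. Origin: centre of underside. A push of 10 to 20 N wedges it.
- tub: Grey open waste tub, fixed, 180 mm (x) by 200 mm (y), 55 mm high, walls and floor 4 to 5 mm thick. Origin: centre of its underside.
- soap: Amber soap bottle, 60 mm wide, 170 mm high, to be left alone. Origin: underside, middle.
- nut: Grey plastic union ring, 60 mm wide, 20 mm high, to be left alone. Origin: underside, middle.
- sponge_box: White sponge box 100 x 70 x 45 mm, to be left alone. Origin: underside, middle.
- elbow: Grey pipe elbow, arms 60 to 70 mm, 48 mm high, to be left alone. Origin: underside, middle.
Not all that is in view belongs to the job. Leave any red look-alike of the spent_left alone.

How it is judged:
By the outcome, as a careful person would: the job done as asked, in the order asked, and still so for the second after the job is handed in, with the robot touching nothing.
Of spent_left, spent_middle, spent_right only 2 to 3 are there at a start; the rules pass over those that are not, and their reading is None.
Of fresh1, fresh2, fresh3 only 2 to 3 are there at a start; the rules pass over those that are not, and their reading is None.
At some moment in a run one of bar may be knocked a few centimetres aside while the robot is not near it.
It also fails if it takes over 210 s, if anything falls off the work surface, if the arm or the gripper's body presses on something with over 40 N, if the wrist force passes 120 N, or if a joint passes its speed limit or range.

## Working session

There is one attempt and no reset: what is moved stays moved. The work goes in short steps, Python scripts to look and compute and a tool call to move; the robot and the scene stay as the last step left them, time stands still between calls to the robot, and variables do not carry over. Pictures are saved under pics/ and viewed, and the job is handed in when it is done.

Besides the shell and the picture viewer there is one more tool, called as a command line: name --argument value ..., lists and objects as JSON in quotes. send_rows: Moves the arm, as the interface text tells. Its arguments: {"type":"object","properties":{"deltas":{"type":"array","items":{"type":"object","properties":{"grip":{"type":"number"},"translation":{"type":"array","items":{"type":"number"}},"twist":{"type":"array","items":{"type":"number"}}}}}},"required":["deltas"]}

```bash
mkdir -p pics; python3 - <<'E'
from workcell import bot,camera
import cv2,numpy as np
print(bot.get_obs())
for n in ["scene","side","wrist"]:
    c=camera(n); cv2.imwrite(f"pics/{n}0.png",c["color"]); print(n,c["intrinsics"].tolist(),c["xyz"],np.array(c["rotation"]).round(4).tolist())
E
```

```text
{'clock': 0.0, 'joint_pos': array([-1.30000979e+00,  2.41406806e-01,  3.74179131e-03,  1.33519368e+00,
       -2.31045236e-05,  1.57081542e+00]), 'joint_vel': array([-0.00267258,  0.00093764, -0.00084797,  0.00015163, -0.00053404,
       -0.0013608 ]), 'tau': array([ 1.22773141e-03, -3.72322977e+01,  2.52405149e+01,  1.69365382e-02,
       -6.69174847e-05,  2.23964804e-06]), 'eef_pos': array([ 0.13357177, -0.48118369,  0.23042274]), 'tool_rot': array([ 9.90849084e-01,  1.34970473e-01, -1.50645732e-04, -1.02018803e-03]), 'ft_force': array([ 1.01161452,  0.80566595, -0.4966559 ]), 'ft_torque': array([-0.02394258, -0.02192534,  0.00280263]), 'grip_width': 0.08521104746839209}
scene [[381.03297408326574, 0.0, 252.78520594286283], [0.0, 381.03297408326574, 189.00053939985563], [0.0, 0.0, 1.0]] [1.41203989 0.41878639 0.75935204] [0.4651, 0.7583, -0.3873, -0.2425]
side [[426.8924067125357, 0.0, 247.216642194473], [0.0, 426.8924067125357, 194.15146470469293], [0.0, 0.0, 1.0]] [0.1662372  0.76969237 0.81799567] [-0.198, 0.8858, -0.4098, 0.0904]
wrist [[275.66885027019504, 0.0, 255.84816170746055], [0.0, 275.66885027019504, 194.98161506035234], [0.0, 0.0, 1.0]] [ 0.20787664 -0.4617871   0.37366818] [0.7871, -0.5981, -0.0924, 0.1193]
```

View pics/scene0.png

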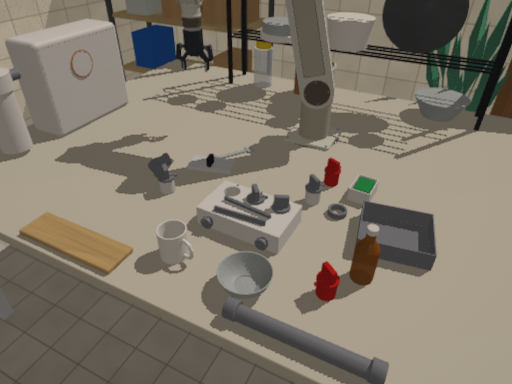

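View pics/side0.png

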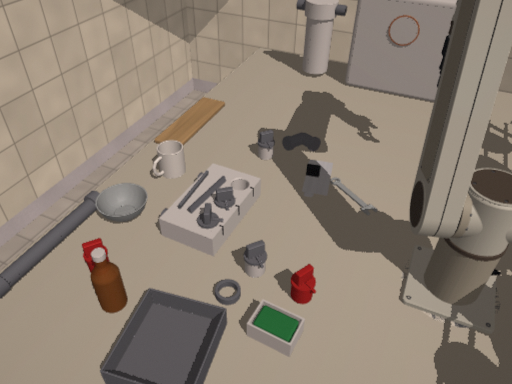

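View pics/wrist0.png

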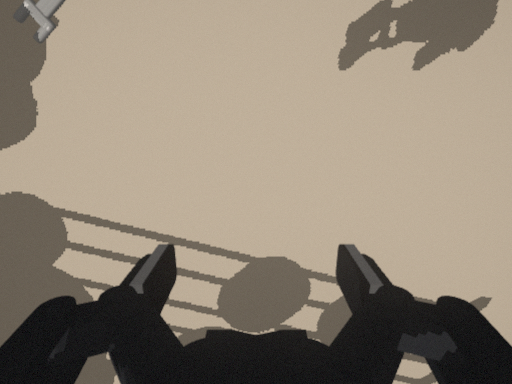

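```bash
cat > h.py <<'E'
import numpy as np,cv2
from scipy.spatial.transform import Rotation as R
from workcell import bot,camera
def cam(n,save=None):
    c=camera(n)
    if save: cv2.imwrite(f"pics/{save}.png",c["color"])
    c["R"]=R.from_quat(c["rotation"]).as_matrix() if np.array(c["rotation"]).size==4 else np.array(c["rotation"]); c["C"]=np.array(c["xyz"]);c["K"]=np.array(c["intrinsics"])
    return c
def ray(c,p): 
    d=c["R"]@np.linalg.solve(c["K"],[p[0],p[1],1.]);return d/np.linalg.norm(d)
def onz(c,p,z):
    d=ray(c,p);return c["C"]+d*(z-c["C"][2])/d[2]
def tri(*cp):
    A=np.zeros((3,3));b=np.zeros(3)
    for c,p in cp:
        d=ray(c,p);M=np.eye(3)-np.outer(d,d);A+=M;b+=M@c["C"]
    x=np.linalg.solve(A,b)
    return x,[round(1000*float(np.linalg.norm(np.cross(ray(c,p),x-c["C"]))),1) for c,p in cp]
def proj(c,X):
    v=c["R"].T@(np.array(X)-c["C"]);u=c["K"]@v;return (u[:2]/u[2]).round(1)
def crop(c,x0,y0,x1,y1,k,name):
    im=cv2.resize(c["color"][y0:y1,x0:x1],None,fx=k,fy=k,interpolation=cv2.INTER_CUBIC);cv2.imwrite(f"pics/{name}.png",im)
def go(pos,yaw=None,rot=None):
    """tool-frame delta to world TCP pos with tool down; yaw=direction (deg) of the tool y (jaw) axis in world"""
    o=bot.get_obs();r0=R.from_quat(o["tool_rot"]);p0=np.array(o["eef_pos"])
    t=r0.inv().apply(np.array(pos)-p0)
    best=None
    if yaw is not None:
        for k in (0,180):
            a=np.radians(yaw+k);y=np.array([np.cos(a),np.sin(a),0]);z=np.array([0,0,-1.]);x=np.cross(y,z)
            r=R.from_matrix(np.c_[x,y,z]);w=np.degrees((r0.inv()*r).as_rotvec())
            print("yaw",yaw+k,"t(mm)",(t*1000).round(1),"twist",w.round(1))
    else: print("t(mm)",(t*1000).round(1))
    return t
def st():
    o=bot.get_obs();r=R.from_quat(o["tool_rot"]).as_matrix()
    print("t",round(o["clock"],2),"p",np.array(o["eef_pos"]).round(4),"jawyaw",round(float(np.degrees(np.arctan2(r[1,1],r[0,1]))),1),"tilt",r[:2,2].round(3),"F",np.array(o["ft_force"]).round(1),"T",np.array(o["ft_torque"]).round(2),"w",round(o["grip_width"],4),"j",np.array(o["joint_pos"]).round(2))
E
python3 - <<'E'
from h import *
s=cam("scene");d=cam("side")
crop(s,180,160,310,260,6,"s_dock");crop(d,150,150,280,260,6,"d_dock")
for nm,p,q,z in [("mug",(172,240),(170,158),0.05),("frA",(163,187),(266,156),0),("frB",(313,201),(255,272),0),("bar",(210,160),(317,180),.02),("tub",(395,235),(165,345),0.03)]:
    print(nm,tri((s,p),(d,q)),onz(s,p,z).round(3),onz(d,q,z).round(3))
E
```

```text
mug (array([ 0.83736106, -0.10562326,  0.05035583]), [2.4, 2.4]) [ 0.835 -0.109  0.05 ] [ 0.837 -0.102  0.05 ]
frA (array([ 6.02593523e-01, -3.19864208e-01, -3.12559037e-04]), [9.2, 9.2]) [ 0.594 -0.332  0.   ] [ 0.6   -0.304  0.   ]
frB (array([ 0.43209414,  0.15357977, -0.00092973]), [0.7, 0.7]) [0.433 0.153 0.   ] [0.432 0.155 0.   ]
bar (array([ 0.40405162, -0.25312333,  0.01601646]), [11.8, 11.8]) [ 0.396 -0.265  0.02 ] [ 0.402 -0.229  0.02 ]
tub (array([0.51056718, 0.42307947, 0.02606877]), [0.2, 0.2]) [0.515 0.423 0.03 ] [0.509 0.425 0.03 ]
```

View pics/s_dock.png

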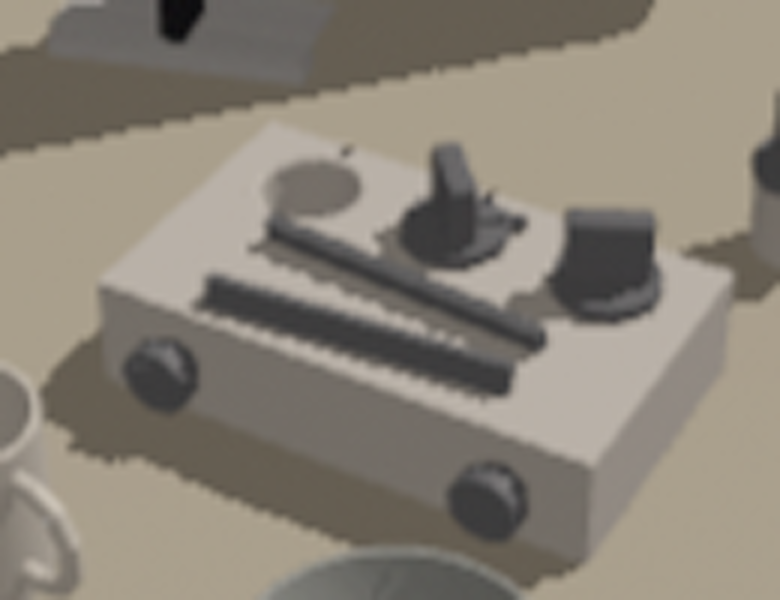

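View pics/d_dock.png

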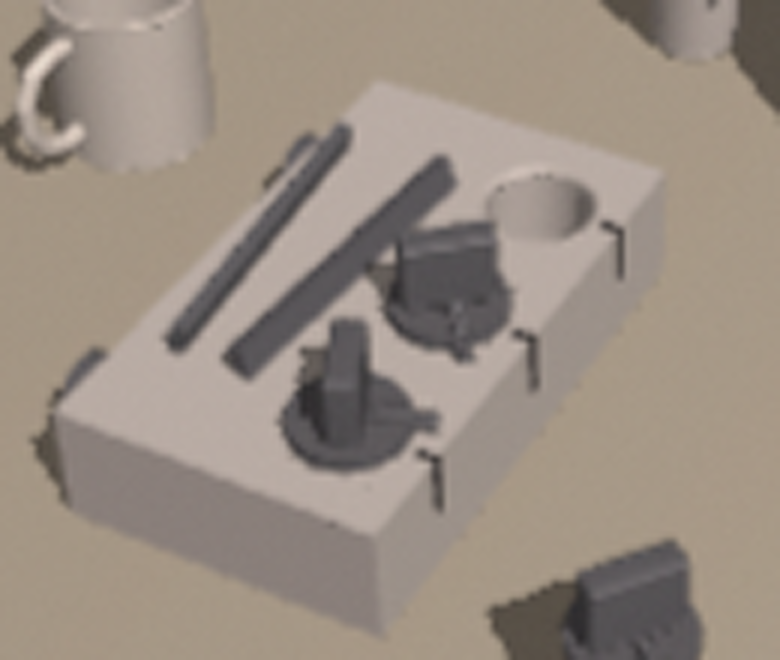

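```bash
python3 - <<'E'
from h import *
s=cam("scene");d=cam("side")
P=[]
for nm,p,q in [("FR",(225,180.8),(260.5,178.7)),("BR",(196.7,208.3),(213,163.7)),("BL",(278.7,238),(160,219.2)),("FL",(302.5,205),(213.3,239.2))]:
    x,e=tri((s,p),(d,q));P.append(x);print(nm,x.round(4),e)
P=np.array(P);print(P.mean(0),[np.linalg.norm(P[i]-P[i-1]) for i in range(4)])
v=(P[3]+P[2]-P[0]-P[1])/2;print("yaw of +y axis -90",np.degrees(np.arctan2(v[1],v[0]))-90)
w=cam("wrist");print(w["R"].round(3), w["C"]); st()
# cam pose in tool
o=bot.get_obs();r=R.from_quat(o["tool_rot"]);print(r.as_matrix().round(3),r.inv().apply(w["C"]-o["eef_pos"]).round(4),(r.inv().as_matrix()@w["R"]).round(3))
crop(s,130,130,270,210,5,"s_bar");crop(d,240,110,390,230,5,"d_bar");crop(d,210,220,330,310,6,"d_B")
E
```

```text
FR [ 0.5383 -0.1165  0.0596] [0.1, 0.1]
BR [ 0.6969 -0.1219  0.0576] [1.5, 1.5]
BL [0.7048 0.146  0.0579] [0.3, 0.3]
FL [0.5451 0.1532 0.062 ] [0.5, 0.5]
[0.6212877  0.01521425 0.05928336] [np.float64(0.2697270170991092), np.float64(0.15872174389303664), np.float64(0.2680366212990895), np.float64(0.15987149503984063)]
yaw of +y axis -90 -1.5737312267538215
[[ 0.268 -0.92  -0.288]
 [-0.964 -0.256 -0.079]
 [-0.001  0.298 -0.954]] [ 0.20793752 -0.46200639  0.3742556 ]
t 0.4 p [ 0.1337 -0.4817  0.2312] jawyaw -74.5 tilt [-0.  0.] F [ 0.7 -0.2 -0.5] T [0.01 0.02 0.02] w 0.0856 j [-1.3   0.24  0.    1.34  0.    1.57]
[[ 0.964  0.267 -0.   ]
 [ 0.267 -0.964  0.   ]
 [ 0.    -0.    -1.   ]] [ 0.0768  0.0009 -0.1431] [[ 0.    -0.954 -0.298]
 [ 1.     0.    -0.001]
 [ 0.001 -0.298  0.954]]
```

View pics/s_bar.png

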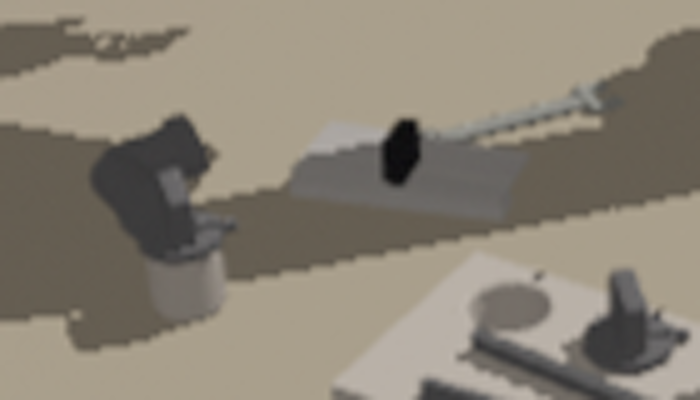

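View pics/d_bar.png

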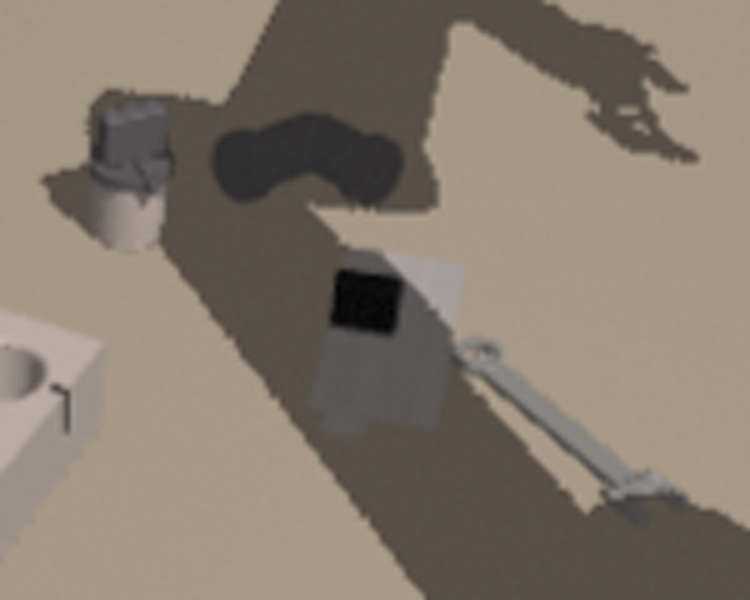

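View pics/d_B.png

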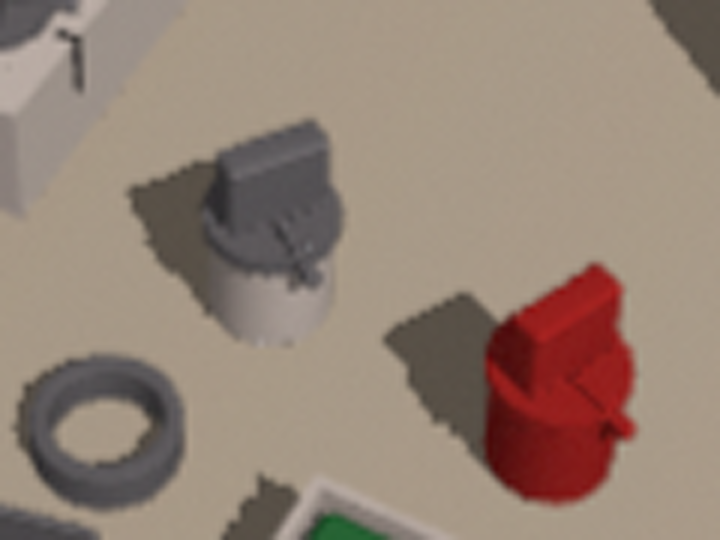

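```bash
python3 - <<'E'
from h import *
go([0.55,0.03,0.30],-90)
E
```

```text
yaw -90 t(mm) [ 538.  -381.7  -68.7] twist [-0.   0.  15.5]
yaw 90 t(mm) [ 538.  -381.7  -68.7] twist [  -0.    -0.  -164.5]
```

send_rows --deltas '[{"grip": 1,"translation": [0.045,-0.032,-0.02],"twist": [0,0,0]},{"grip": 1,"translation": [0.09,-0.064,-0.04],"twist": [0,0,0]},{"grip": 1,"translation": [0.135,-0.096,-0.06],"twist": [0,0,0]},{"grip": 1,"translation": [0.18,-0.128,-0.069],"twist": [0,0,0]},{"grip": 1,"translation": [0.225,-0.16,-0.069],"twist": [0,0,0]}]'

```text
clock: 1.02
eef_pos: [0.309, -0.2664, 0.3014]
tool_rot: [0.991, 0.135, 0.001, 0.001]
ft_force: [0.6, -0.0, -0.8]
grip_width: 0.0859
```

send_rows --deltas '[{"grip": 1,"translation": [0.045,-0.032,0],"twist": [0,0,0]},{"grip": 1,"translation": [0.09,-0.064,0],"twist": [0,0,0]},{"grip": 1,"translation": [0.135,-0.096,0],"twist": [0,0,0]},{"grip": 1,"translation": [0.18,-0.128,0],"twist": [0,0,0]},{"grip": 1,"translation": [0.225,-0.16,0],"twist": [0,0,0]}]'

```text
clock: 1.65
eef_pos: [0.4841, -0.0504, 0.3016]
tool_rot: [0.991, 0.135, 0.001, 0.001]
ft_force: [0.6, -0.1, -0.2]
grip_width: 0.0854
```

```bash
python3 - <<'E'
from h import *
st();go([0.55,0.03,0.30],-90)
E
```

```text
t 1.65 p [ 0.4841 -0.0504  0.3016] jawyaw -74.5 tilt [ 0.003 -0.002] F [ 0.6 -0.1 -0.2] T [ 0.   -0.03  0.08] w 0.0854 j [-0.1   0.19  0.13  1.5  -0.    2.77]
yaw -90 t(mm) [ 85.  -59.9   1.7] twist [ 0.1 -0.2 15.5]
yaw 90 t(mm) [ 85.  -59.9   1.7] twist [   0.2    0.2 -164.5]
```

send_rows --deltas '[{"grip": 1,"translation": [0.045,-0.032,0],"twist": [0,0,3]},{"grip": 1,"translation": [0.085,-0.06,0],"twist": [0,0,6]},{"grip": 1,"translation": [0.085,-0.06,0],"twist": [0,0,6]},{"grip": 1,"translation": [0.085,-0.06,0],"twist": [0,0,6]}]'

```text
clock: 2.15
eef_pos: [0.5496, 0.0299, 0.3013]
tool_rot: [0.997, 0.083, 0.001, 0.001]
ft_force: [0.4, -0.1, -0.1]
grip_width: 0.0856
```

```bash
python3 - <<'E'
from h import *
st();w=cam("wrist");crop(w,0,0,512,384,1.5,"w1")
E
```

```text
t 2.15 p [0.5496 0.0299 0.3013] jawyaw -80.5 tilt [ 0.002 -0.002] F [ 0.4 -0.1 -0.1] T [-0.02  0.07 -0.  ] w 0.0856 j [ 0.06  0.33  0.3   1.54 -0.    3.03]
```

View pics/w1.png

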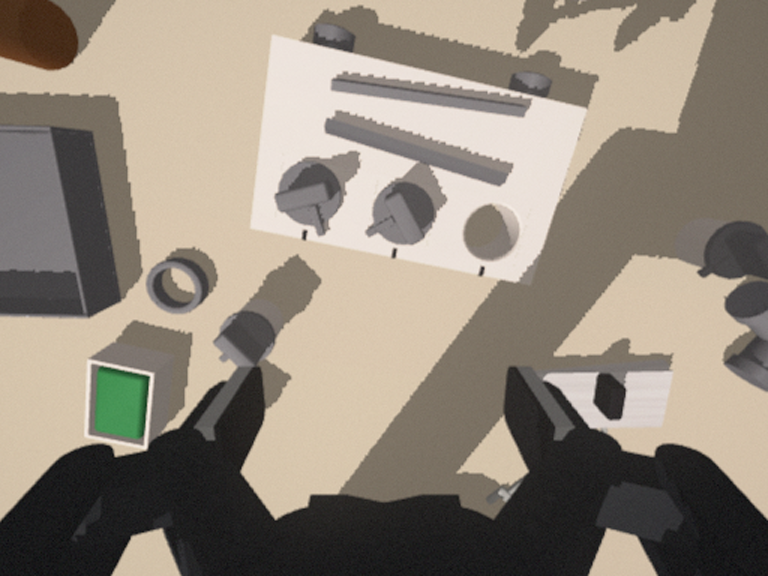

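```bash
python3 - <<'E'
from h import *
w=cam("wrist")
P=[onz(w,np.array(p)/1.5,0.062) for p in [(530,283),(586,107),(272,36),(250,229)]]
P=np.array(P);print(P.round(4),P.mean(0).round(4),[np.linalg.norm(P[i]-P[i-1]).round(4) for i in range(4)])
for e in (P[3]-P[0],P[2]-P[1]): print(np.degrees(np.arctan2(e[1],e[0]))-90)
for m in [(304,235),(394,253),(481,271)]: print("mark",onz(w,np.array(m)/1.5,0.062).round(4))
crop(w,165,85,365,195,4,"w1c");crop(w,130,190,200,250,8,"w1B");crop(w,350,230,460,300,7,"w1bar")
E
```

```text
[[ 0.5403 -0.1161  0.062 ]
 [ 0.6993 -0.1214  0.062 ]
 [ 0.7082  0.1469  0.062 ]
 [ 0.5481  0.1535  0.062 ]] [0.624  0.0157 0.062 ] [np.float64(0.2698), np.float64(0.159), np.float64(0.2685), np.float64(0.1602)]
-1.6494557156189558
-1.8985809281910804
mark [0.5508 0.1037 0.062 ]
mark [0.5478 0.0182 0.062 ]
mark [ 0.5442 -0.0667  0.062 ]
```

View pics/w1c.png

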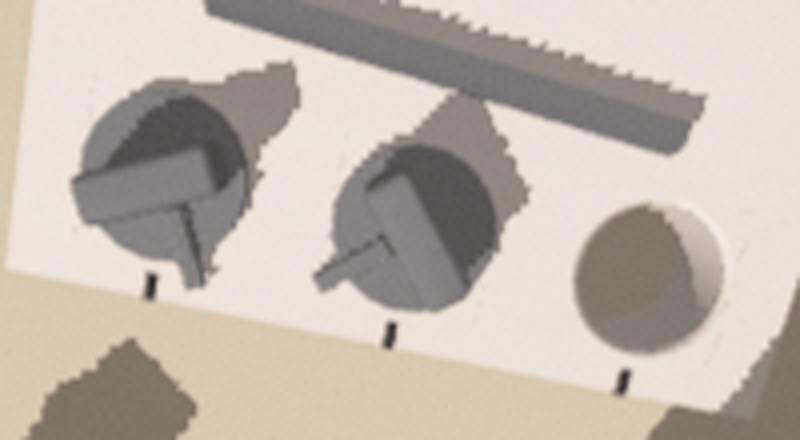

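View pics/w1B.png

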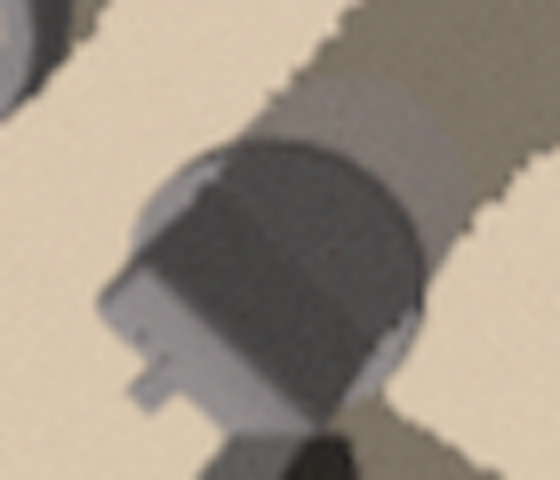

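View pics/w1bar.png

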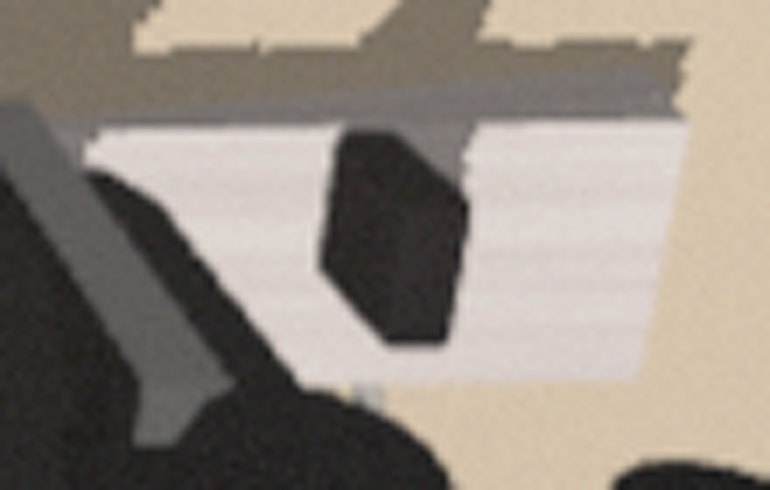

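```bash
python3 - <<'E'
from h import *
w=cam("wrist");s=cam("scene");d=cam("side")
W=lambda p:(p[0]/4+165,p[1]/4+85)
for nm,q,sp,dp in [("L",[(72,183),(203,147),(217,190),(85,223)],(610/6+180,215/6+160),(348/6+150,322/6+150)),("M",[(368,188),(400,168),(470,285),(435,303)],(448/6+180,150/6+160),(447/6+150,232/6+150))]:
    c=np.mean(q,0);print(nm,"tri",tri((w,W(c)),(s,sp),(d,dp)))
    X=np.array([onz(w,W(p),.106) for p in q]);print(X.mean(0).round(4),[np.linalg.norm(X[i]-X[i-1]).round(4) for i in range(4)])
    for i in range(4):
        e=X[i]-X[i-1]; print(round(float(np.degrees(np.arctan2(e[1],e[0]))),1),end=" ")
    print()
E
```

```text
L tri (array([0.58976512, 0.09968671, 0.11205174]), [0.8, 5.0, 5.5])
[0.5893 0.1016 0.106 ] [np.float64(0.0122), np.float64(0.0411), np.float64(0.013), np.float64(0.0416)]
23.7 -65.8 -154.2 113.1 
M tri (array([0.5851719 , 0.0163019 , 0.11001752]), [3.7, 4.6, 3.9])
[0.5879 0.0174 0.106 ] [np.float64(0.0406), np.float64(0.0112), np.float64(0.0414), np.float64(0.0121)]
40.3 -49.1 -138.6 127.1
```

```bash
python3 - <<'E'
from h import *
go([0.5875,0.1015,0.18],24)
E
```

```text
yaw 24 t(mm) [ 48.9 -65.6 122.3] twist [   0.3    0.  -104.6]
yaw 204 t(mm) [ 48.9 -65.6 122.3] twist [ 0.  -0.3 75.4]
```

send_rows --deltas '[{"grip": 0.6,"translation": [0.025,-0.033,0],"twist": [0,0,-10]},{"grip": 0.6,"translation": [0.049,-0.066,0.0],"twist": [0,0,-20]},{"grip": 0.6,"translation": [0.049,-0.066,0.04],"twist": [0,0,-30]},{"grip": 0.6,"translation": [0.049,-0.066,0.08],"twist": [0,0,-40]},{"grip": 0.6,"translation": [0.049,-0.066,0.1],"twist": [0,0,-50]}]'

```text
clock: 3.02
eef_pos: [0.586, 0.1011, 0.2]
tool_rot: [0.867, 0.498, -0.001, 0.001]
ft_force: [0.1, 0.2, 0.0]
grip_width: 0.0513
```

send_rows --deltas '[{"grip": 0.6,"translation": [0,0,0.01],"twist": [0,0,-10]},{"grip": 0.6,"translation": [0,0,0.022],"twist": [0,0,-20]},{"grip": 0.6,"translation": [0,0,0.022],"twist": [0,0,-30]},{"grip": 0.6,"translation": [0,0,0.022],"twist": [0,0,-40]},{"grip": 0.6,"translation": [0,0,0.022],"twist": [0,0,-50]}]'

```text
clock: 3.65
eef_pos: [0.5859, 0.1001, 0.1784]
tool_rot: [0.574, 0.819, -0.001, 0.001]
ft_force: [-0.1, 0.3, -0.7]
grip_width: 0.0513
```

send_rows --deltas '[{"grip": 0.6,"translation": [0,0,0],"twist": [0,0,-5]},{"grip": 0.6,"translation": [0,0,0],"twist": [0,0,-5]}]'

```text
clock: 3.9
eef_pos: [0.5859, 0.0994, 0.1788]
tool_rot: [0.539, 0.843, -0.001, 0.001]
ft_force: [-0.3, -0.0, -0.9]
grip_width: 0.0515
```

```bash
python3 - <<'E'
from h import *
st();go([0.5875,0.1015,0.18],24);w=cam("wrist");crop(w,0,0,512,384,1.5,"w2")
E
```

```text
t 3.9 p [0.5859 0.0994 0.1788] jawyaw 24.8 tilt [ 0.001 -0.003] F [-0.3 -0.  -0.9] T [-0.05  0.02 -0.01] w 0.0515 j [ 0.17  0.45  0.17  1.29 -0.    1.31]
yaw 24 t(mm) [ 1.3  2.4 -1.2] twist [0.  0.2 0.8]
yaw 204 t(mm) [ 1.3  2.4 -1.2] twist [  -0.3    0.  -179.2]
```

View pics/w2.png

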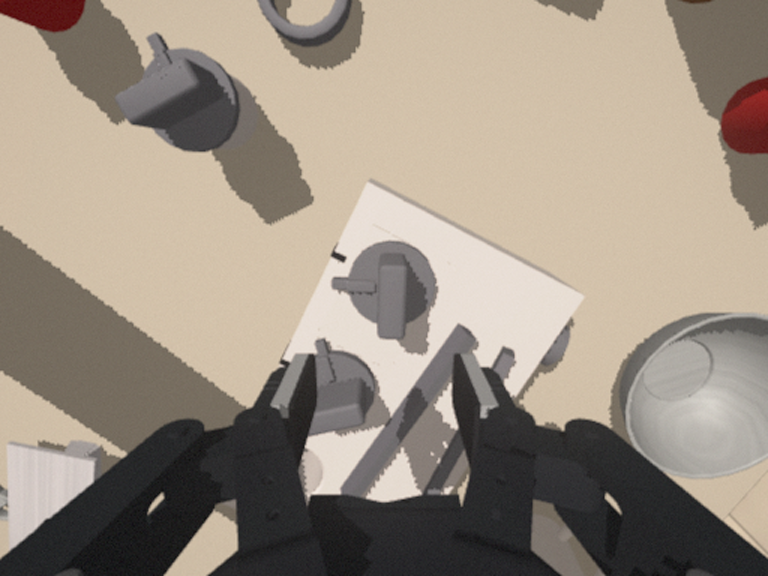

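```bash
cat >> h.py <<'E'
def fin(w,q,z,k=1.5,off=(0,0)):
    X=np.array([onz(w,np.array(p)/k+off,z) for p in q])
    e=X[2]+X[3]-X[0]-X[1]   # along long axis (0,1 one end; 2,3 other)
    a=float(np.degrees(np.arctan2(e[1],e[0])));c=X.mean(0)
    print("c",c.round(4),"long",round(a,1),"short",round(a-90,1),"L",np.linalg.norm(e[:2])/2,"W",np.linalg.norm(X[1]-X[0]))
    return c
E
python3 - <<'E'
from h import *
w=cam("wrist");crop(w,210,140,310,240,6,"w2c")
c=fin(w,[(381,254),(405,254),(404,338),(379,338)],.106)
M=[onz(w,np.array(p)/1.5,.062) for p in [(339,255),(372,180),(584,296)]];print(np.round(M,4))
d=M[1]-M[2];print(np.degrees(np.arctan2(d[1],d[0])),np.linalg.norm(d))
E
```

```text
c [0.5884 0.1062 0.106 ] long -65.8 short -155.8 L 0.048408279261827954 W 0.01274498242812426
[[0.5522 0.105  0.062 ]
 [0.5523 0.1561 0.062 ]
 [0.7096 0.1475 0.062 ]]
176.85415496619322 0.15753225932542658
```

View pics/w2c.png

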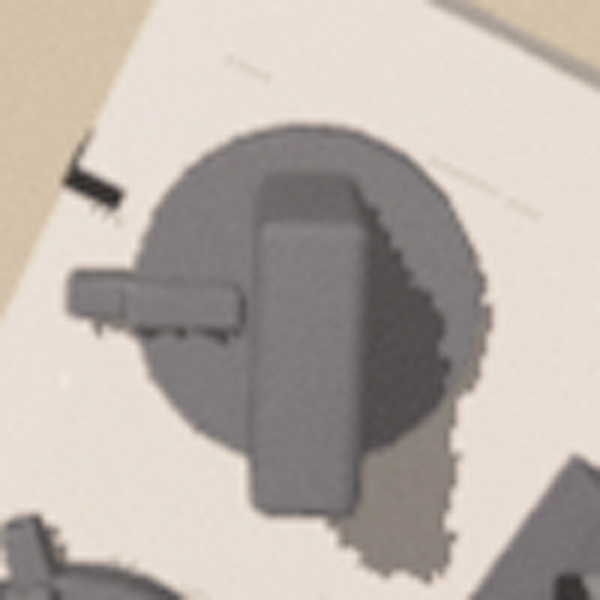

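```bash
python3 - <<'E'
from h import *
w=cam("wrist");st()
c=fin(w,[(257,222),(370,222),(355,515),(250,515)],.106,6,(210,140))
# flange ellipse: top rim z .070
for p in [(138,290),(486,290),(310,124),]: print(onz(w,np.array(p)/6+(210,140),.070).round(4))
go([c[0],c[1],.078],24)
E
```

```text
t 4.05 p [0.5859 0.0998 0.1786] jawyaw 24.9 tilt [ 0.001 -0.002] F [-0.3 -0.2  0.5] T [-0.03  0.02 -0.01] w 0.0511 j [ 0.17  0.45  0.17  1.29 -0.    1.31]
c [0.5897 0.1032 0.106 ] long -66.9 short -156.9 L 0.04259850215809842 W 0.015124212985723725
[0.5653 0.0936 0.07  ]
[0.6152 0.1167 0.07  ]
[0.5787 0.129  0.07  ]
yaw 24 t(mm) [  1.8   4.9 100.6] twist [-0.   0.2  0.9]
yaw 204 t(mm) [  1.8   4.9 100.6] twist [  -0.2   -0.  -179.1]
```

send_rows --deltas '[{"grip": 0.6,"translation": [0.002,0.0047,0.04],"twist": [0,0,1.3]},{"grip": 0.6,"translation": [0.002,0.0047,0.075],"twist": [0,0,1.3]},{"grip": 0.6,"translation": [0.002,0.0047,0.1],"twist": [0,0,1.3]},{"grip": 0.6,"translation": [0.002,0.0047,0.101],"twist": [0,0,1.3]},{"grip": 0.6,"translation": [0.002,0.0047,0.101],"twist": [0,0,1.3]}]'

```text
clock: 4.68
eef_pos: [0.5901, 0.1034, 0.0786]
tool_rot: [0.548, 0.836, -0.0, 0.002]
ft_force: [0.3, 0.4, 0.8]
grip_width: 0.0512
```

```bash
python3 - <<'E'
from h import *
st();go([.5897,.1032,.078]);w=cam("wrist");crop(w,0,0,512,384,1.5,"w3")
E
```

```text
t 4.67 p [0.5901 0.1034 0.0786] jawyaw 23.5 tilt [ 0.002 -0.002] F [0.3 0.4 0.8] T [-0.04  0.01 -0.01] w 0.0512 j [ 0.17  0.53  0.03  1.07 -0.    1.33]
t(mm) [ 0.  -0.4  0.6]
```

View pics/w3.png

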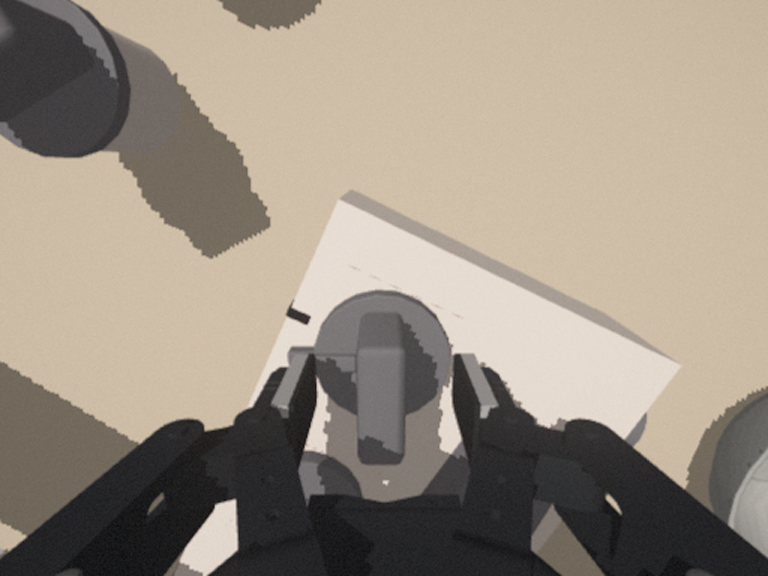

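send_rows --deltas '[{"grip": 0,"translation": [0,0,0],"twist": [0,0,0]},{"grip": 0,"translation": [0,0,0],"twist": [0,0,0]},{"grip": 0,"translation": [0,0,0],"twist": [0,0,0]},{"grip": 0,"translation": [0,0,0],"twist": [0,0,0]},{"grip": 0,"translation": [0,0,0],"twist": [0,0,0]}]'

```text
clock: 5.35
eef_pos: [0.5902, 0.103, 0.0804]
tool_rot: [0.548, 0.836, -0.0, 0.002]
ft_force: [-3.6, -0.9, 5.3]
grip_width: 0.0149
```

```bash
python3 - <<'E'
from h import *
st()
E
```

```text
t 5.35 p [0.5902 0.103  0.0804] jawyaw 23.5 tilt [ 0.004 -0.003] F [-3.6 -0.9  5.3] T [-0.31  0.64 -0.  ] w 0.0149 j [ 0.17  0.53  0.03  1.07 -0.    1.33]
```

send_rows --deltas '[{"grip": 0,"translation": [0,0,-0.015],"twist": [0,0,0]},{"grip": 0,"translation": [0,0,-0.03],"twist": [0,0,0]},{"grip": 0,"translation": [0,0,-0.05],"twist": [0,0,0]},{"grip": 0,"translation": [0,0,-0.07],"twist": [0,0,0]},{"grip": 0,"translation": [0,0,-0.1],"twist": [0,0,0]}]'

```text
clock: 5.98
eef_pos: [0.5892, 0.1033, 0.1812]
tool_rot: [0.548, 0.836, -0.001, 0.002]
ft_force: [-0.1, 0.3, -2.2]
grip_width: 0.0151
```

```bash
python3 - <<'E'
from h import *
st();s=cam("scene");d=cam("side");crop(s,300,180,470,310,4,"s_tub");crop(d,60,200,310,384,3,"d_tub")
E
```

```text
t 5.97 p [0.5892 0.1033 0.1812] jawyaw 23.5 tilt [ 0.002 -0.003] F [-0.1  0.3 -2.2] T [ 0.03 -0.04  0.  ] w 0.0151 j [ 0.18  0.46  0.19  1.3  -0.    1.34]
```

View pics/s_tub.png

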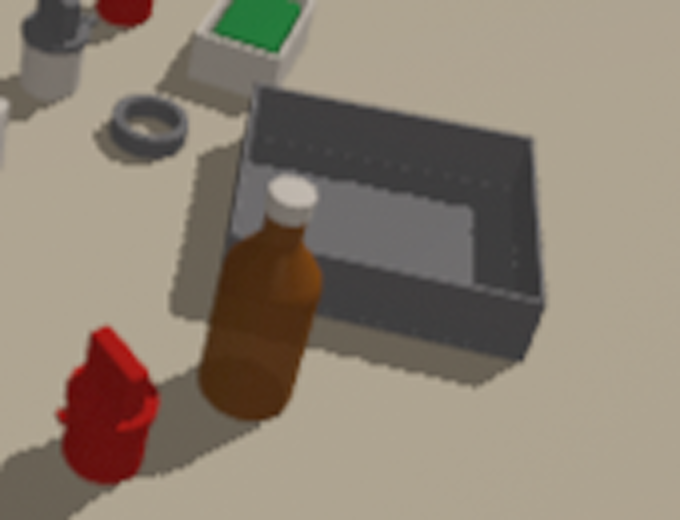

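View pics/d_tub.png

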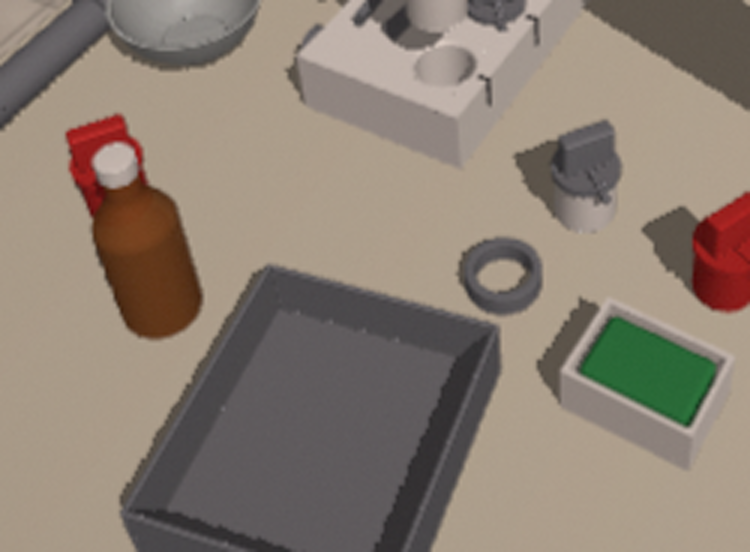

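```bash
python3 - <<'E'
from h import *
s=cam("scene");d=cam("side")
S=lambda p:(p[0]/4+300,p[1]/4+180)
D=lambda p:(p[0]/3+60,p[1]/3+200)
for p in [(532,138),(258,88),(545,300)]: print(onz(s,S(p),.055).round(3))
for p in [(498,327),(270,267),(122,508)]: print("d",onz(d,D(p),.055).round(3))
print(tri((s,S((258,88))),(d,D((498,327)))))
# soap: base centre, cap
print("soap cap",tri((s,S((293,193))),(d,D((115,163)))), onz(s,S((245,395)),0))
go([.51,.40,.20]);go([.50,.35,.2])
E
```

```text
[0.404 0.506 0.055]
[0.436 0.314 0.055]
[0.575 0.531 0.055]
d [0.428 0.312 0.055]
d [0.602 0.337 0.055]
d [0.579 0.528 0.055]
(array([0.42973563, 0.31154747, 0.05110377]), [1.5, 1.5])
soap cap (array([0.68269693, 0.37299548, 0.16629603]), [0.6, 0.6]) [0.68977898 0.37493979 0.        ]
t(mm) [303.9  44.9 -20. ]
t(mm) [262.   15.8 -20. ]
```

```bash
python3 - <<'E'
from h import *
go([.497,.466,.19]);
E
```

```text
t(mm) [369.6  59.3 -10.3]
```

send_rows --deltas '[{"grip": 0,"translation": [0.05,0.008,-0.01],"twist": [0,0,0]},{"grip": 0,"translation": [0.1,0.016,-0.01],"twist": [0,0,0]},{"grip": 0,"translation": [0.15,0.024,-0.01],"twist": [0,0,0]},{"grip": 0,"translation": [0.2,0.032,-0.01],"twist": [0,0,0]},{"grip": 0,"translation": [0.25,0.04,-0.01],"twist": [0,0,0]}]'

```text
clock: 6.8
eef_pos: [0.5257, 0.3496, 0.1881]
tool_rot: [0.548, 0.836, -0.001, 0.002]
ft_force: [0.7, -0.4, -2.7]
grip_width: 0.0149
```

send_rows --deltas '[{"grip": 0,"translation": [0.05,0.008,0],"twist": [0,0,0]},{"grip": 0,"translation": [0.1,0.016,0],"twist": [0,0,0]},{"grip": 0,"translation": [0.12,0.019,0],"twist": [0,0,0]},{"grip": 0,"translation": [0.12,0.019,0],"twist": [0,0,0]}]'

```text
clock: 7.3
eef_pos: [0.494, 0.4679, 0.1854]
tool_rot: [0.547, 0.837, -0.003, 0.002]
ft_force: [0.2, 0.3, -3.2]
grip_width: 0.0149
```

```bash
python3 - <<'E'
from h import *
st();go([.497,.466,.077]);d=cam("side","side1")
E
```

```text
t 7.3 p [0.494  0.4679 0.1854] jawyaw 23.7 tilt [ 0.001 -0.007] F [ 0.2  0.3 -3.2] T [-0.08 -0.05  0.02] w 0.0149 j [ 0.76  0.64  0.5   1.43 -0.01  1.92]
t(mm) [ -2.3   2.2 108.4]
```

View pics/side1.png

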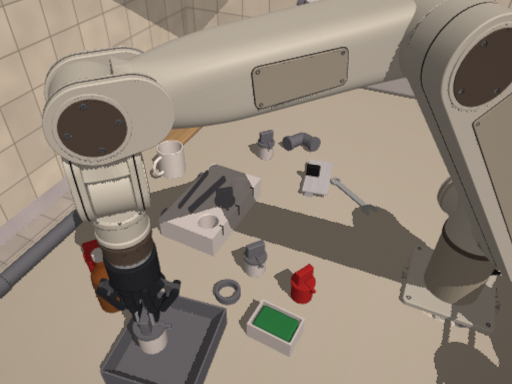

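send_rows --deltas '[{"grip": 0,"translation": [0,0.001,0.04],"twist": [0,0,0]},{"grip": 0,"translation": [0,0.001,0.075],"twist": [0,0,0]},{"grip": 0,"translation": [0,0.001,0.1],"twist": [0,0,0]},{"grip": 0,"translation": [0,0.001,0.108],"twist": [0,0,0]},{"grip": 0,"translation": [0,0.001,0.108],"twist": [0,0,0]}]'

```text
clock: 7.98
eef_pos: [0.4965, 0.4649, 0.078]
tool_rot: [0.549, 0.836, -0.003, 0.002]
ft_force: [-0.5, -0.7, -1.8]
grip_width: 0.0153
```

send_rows --deltas '[{"grip": 0.5,"translation": [0,0,0],"twist": [0,0,0]},{"grip": 0.5,"translation": [0,0,0],"twist": [0,0,0]},{"grip": 0.5,"translation": [0,0,0],"twist": [0,0,0]},{"grip": 0.5,"translation": [0,0,-0.05],"twist": [0,0,0]},{"grip": 0.5,"translation": [0,0,-0.1],"twist": [0,0,0]}]'

```text
clock: 8.6
eef_pos: [0.496, 0.4655, 0.1788]
tool_rot: [0.549, 0.836, -0.004, 0.002]
ft_force: [0.4, 0.7, 0.7]
grip_width: 0.0426
```

```bash
python3 - <<'E'
from h import *
st();d=cam("side");crop(d,80,270,240,384,4,"d2")
go([.575,0.017,.19],39)
E
```

```text
t 8.6 p [0.496  0.4655 0.1788] jawyaw 23.5 tilt [ 0.    -0.008] F [0.4 0.7 0.7] T [ 0.03 -0.   -0.  ] w 0.0426 j [ 0.76  0.64  0.48  1.42 -0.01  1.92]
yaw 39 t(mm) [-444.2 -109.5   -1.4] twist [  0.5   0.2 -15.5]
yaw 219 t(mm) [-444.2 -109.5   -1.4] twist [  0.4  -0.8 164.5]
```

View pics/d2.png

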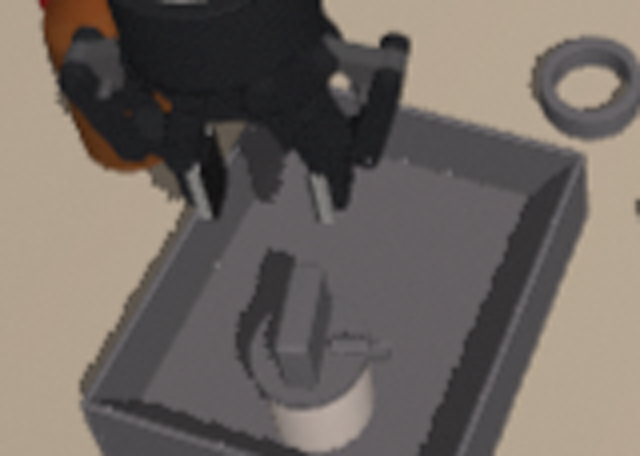

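send_rows --deltas '[{"grip": 0.5,"translation": [-0.058,-0.014,-0.005],"twist": [0,0,-3]},{"grip": 0.5,"translation": [-0.116,-0.028,-0.005],"twist": [0,0,-6]},{"grip": 0.5,"translation": [-0.174,-0.042,-0.005],"twist": [0,0,-9]},{"grip": 0.5,"translation": [-0.232,-0.056,-0.005],"twist": [0,0,-12]},{"grip": 0.5,"translation": [-0.29,-0.07,-0.005],"twist": [0,0,-15.5]}]'

```text
clock: 9.28
eef_pos: [0.5501, 0.1726, 0.1941]
tool_rot: [0.43, 0.903, 0.003, 0.005]
ft_force: [0.4, 0.9, -0.6]
grip_width: 0.0428
```

```bash
python3 - <<'E'
from h import *
st()
go([.587,0.018,.18],39)
E
```

```text
t 9.28 p [0.5501 0.1726 0.1941] jawyaw 39.1 tilt [0.012 0.002] F [ 0.4  0.9 -0.6] T [ 0.01 -0.03  0.01] w 0.0428 j [ 0.31  0.4   0.13  1.29 -0.    1.19]
yaw 39 t(mm) [-143.1  -69.    14.3] twist [0.6 0.4 0.1]
yaw 219 t(mm) [-143.1  -69.    14.3] twist [  -0.6    0.9 -179.9]
```

send_rows --deltas '[{"grip": 0.6,"translation": [-0.05,-0.024,0.005],"twist": [0.6,0.4,0]},{"grip": 0.6,"translation": [-0.1,-0.048,0.01],"twist": [0.6,0.4,0]},{"grip": 0.6,"translation": [-0.143,-0.069,0.014],"twist": [0.6,0.4,0]},{"grip": 0.6,"translation": [-0.143,-0.069,0.014],"twist": [0.6,0.4,0]},{"grip": 0.6,"translation": [-0.143,-0.069,0.014],"twist": [0.6,0.4,0]}]'

```text
clock: 9.9
eef_pos: [0.587, 0.0183, 0.1806]
tool_rot: [0.43, 0.903, 0.0, -0.0]
ft_force: [0.3, -0.4, 0.5]
grip_width: 0.0511
```

```bash
python3 - <<'E'
from h import *
st();w=cam("wrist");crop(w,180,120,330,240,5,"w4")
E
```

```text
t 9.9 p [0.587  0.0183 0.1806] jawyaw 39.1 tilt [-0.     0.001] F [ 0.3 -0.4  0.5] T [ 0.04  0.02 -0.02] w 0.0511 j [0.03 0.44 0.15 1.29 0.   0.92]
```

View pics/w4.png

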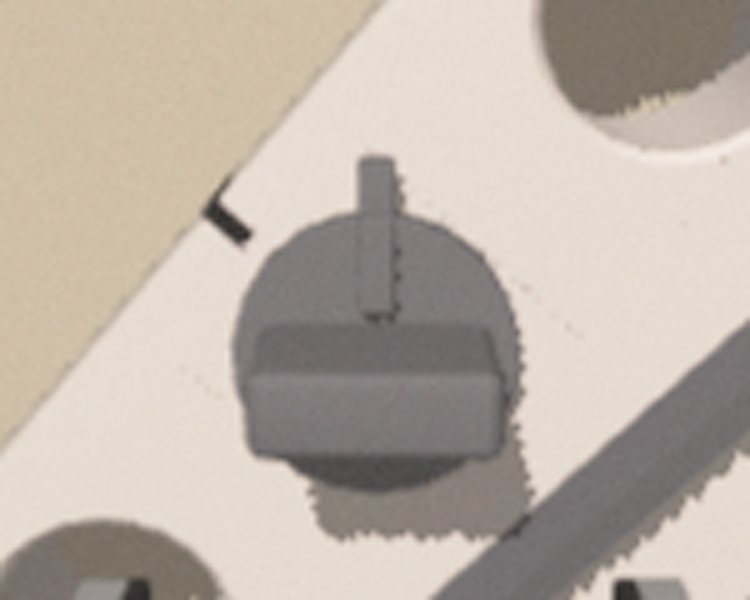

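```bash
python3 - <<'E'
from h import *
w=cam("wrist")
c=fin(w,[(247,455),(247,375),(502,373),(502,455)],.106,5,(180,120))
for p in [(233,350),(522,350),(378,210)]: print(onz(w,np.array(p)/5+(180,120),.070).round(4))
go([c[0],c[1],.15],129)
E
```

```text
c [0.5863 0.0189 0.106 ] long 39.4 short -50.6 L 0.04255818217484215 W 0.014107140108076486
[0.5646 0.0024 0.07  ]
[0.6076 0.0374 0.07  ]
[0.5691 0.0409 0.07  ]
yaw 129 t(mm) [ 0.  -0.7 30.6] twist [  0.   -0.  -89.8]
yaw 309 t(mm) [ 0.  -0.7 30.6] twist [-0.  -0.  90.2]
```

send_rows --deltas '[{"grip": 0.6,"translation": [0,-0.001,0],"twist": [0,0,-10]},{"grip": 0.6,"translation": [0,-0.001,0],"twist": [0,0,-20]},{"grip": 0.6,"translation": [0,-0.001,0],"twist": [0,0,-30]},{"grip": 0.6,"translation": [0,-0.001,0],"twist": [0,0,-40]},{"grip": 0.6,"translation": [0,-0.001,0],"twist": [0,0,-50]}]'

```text
clock: 10.62
eef_pos: [0.586, 0.0205, 0.1809]
tool_rot: [0.003, 1.0, 0.0, 0.0]
ft_force: [0.2, -1.3, 0.1]
grip_width: 0.0512
```

send_rows --deltas '[{"grip": 0.6,"translation": [0,0,0],"twist": [0,0,-10]},{"grip": 0.6,"translation": [0,0,0],"twist": [0,0,-20]},{"grip": 0.6,"translation": [0,0,0],"twist": [0,0,-30]},{"grip": 0.6,"translation": [0,0,0],"twist": [0,0,-40]},{"grip": 0.6,"translation": [0,0,0],"twist": [0,0,-40.4]}]'

```text
clock: 11.25
eef_pos: [0.5859, 0.022, 0.1812]
tool_rot: [-0.343, 0.939, 0.0, 0.0]
ft_force: [0.3, 0.3, 0.2]
grip_width: 0.0508
```

```bash
python3 - <<'E'
from h import *
st();go([.5863,.0189,.081],129.4);w=cam("wrist");crop(w,180,120,330,240,5,"w5")
E
```

```text
t 11.25 p [0.5859 0.022  0.1812] jawyaw 130.1 tilt [0.001 0.001] F [0.3 0.3 0.2] T [ 0.03  0.01 -0.  ] w 0.0508 j [ 0.04  0.44  0.15  1.29  0.   -0.66]
yaw 129.4 t(mm) [  1.8  -2.7 100.2] twist [0.  0.1 0.7]
yaw 309.4 t(mm) [  1.8  -2.7 100.2] twist [-1.000e-01  0.000e+00 -1.793e+02]
```

View pics/w5.png

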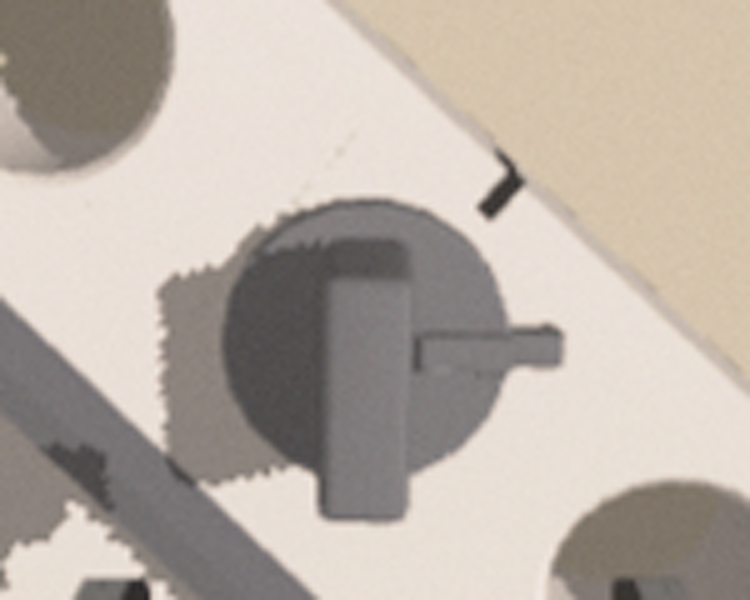

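```bash
python3 - <<'E'
from h import *
w=cam("wrist")
c=fin(w,[(328,278),(412,278),(408,520),(320,520)],.106,5,(180,120))
X=[onz(w,np.array(p)/5+(180,120),.070) for p in [(222,340),(508,340),(365,198)]];print(np.round(X,4),(X[0]+X[1])/2)
go([c[0],c[1],.081],129.4)
E
```

```text
c [0.5856 0.0178 0.106 ] long 38.6 short -51.4 L 0.042531353503483936 W 0.013631314407917969
[[ 0.6032 -0.0041  0.07  ]
 [ 0.5679  0.0379  0.07  ]
 [ 0.5646 -0.0007  0.07  ]] [0.58557187 0.01692657 0.07      ]
yaw 129.4 t(mm) [  2.8  -2.7 100.2] twist [0.  0.1 0.6]
yaw 309.4 t(mm) [  2.8  -2.7 100.2] twist [-1.000e-01  0.000e+00 -1.794e+02]
```

send_rows --deltas '[{"grip": 0.6,"translation": [0.0022,-0.0028,0.04],"twist": [0,0,0.9]},{"grip": 0.6,"translation": [0.0022,-0.0028,0.075],"twist": [0,0,0.9]},{"grip": 0.6,"translation": [0.0022,-0.0028,0.098],"twist": [0,0,0.9]},{"grip": 0.6,"translation": [0.0022,-0.0028,0.1],"twist": [0,0,0.9]},{"grip": 0.6,"translation": [0.0022,-0.0028,0.1],"twist": [0,0,0.9]}]'

```text
clock: 11.98
eef_pos: [0.5867, 0.0183, 0.0819]
tool_rot: [-0.335, 0.942, 0.0, 0.001]
ft_force: [-0.3, -0.3, 0.4]
grip_width: 0.0514
```

send_rows --deltas '[{"grip": 0,"translation": [0,0,0],"twist": [0,0,0]},{"grip": 0,"translation": [0,0,0],"twist": [0,0,0]},{"grip": 0,"translation": [0,0,0],"twist": [0,0,0]},{"grip": 0,"translation": [0,0,0],"twist": [0,0,0]},{"grip": 0,"translation": [0,0,0],"twist": [0,0,0]}]'

```text
clock: 12.6
eef_pos: [0.5876, 0.0186, 0.0834]
tool_rot: [-0.335, 0.942, -0.0, 0.002]
ft_force: [-2.2, 1.0, 6.6]
grip_width: 0.0148
```

```bash
python3 - <<'E'
from h import *
st()
E
```

```text
t 12.6 p [0.5876 0.0186 0.0834] jawyaw 129.1 tilt [0.004 0.001] F [-2.2  1.   6.6] T [ 0.18  0.22 -0.01] w 0.0148 j [ 0.03  0.51  0.    1.06  0.   -0.65]
```

send_rows --deltas '[{"grip": 0,"translation": [0,0,-0.015],"twist": [0,0,0]},{"grip": 0,"translation": [0,0,-0.03],"twist": [0,0,0]},{"grip": 0,"translation": [0,0,-0.05],"twist": [0,0,0]},{"grip": 0,"translation": [0,0,-0.07],"twist": [0,0,0]},{"grip": 0,"translation": [0,0,-0.105],"twist": [0,0,0]}]'

```text
clock: 13.22
eef_pos: [0.5857, 0.0181, 0.1885]
tool_rot: [-0.335, 0.942, 0.0, 0.0]
ft_force: [0.4, 0.5, -2.8]
grip_width: 0.0151
```

```bash
python3 - <<'E'
from h import *
st();go([.507,.37,.19],129)
E
```

```text
t 13.22 p [0.5857 0.0181 0.1885] jawyaw 129.1 tilt [0.001 0.001] F [ 0.4  0.5 -2.8] T [-0.04 -0.03 -0.01] w 0.0151 j [ 0.03  0.43  0.16  1.3   0.   -0.65]
yaw 129 t(mm) [-160.9  322.7   -1.3] twist [0.  0.1 0.1]
yaw 309 t(mm) [-160.9  322.7   -1.3] twist [-1.000e-01  0.000e+00 -1.799e+02]
```

send_rows --deltas '[{"grip": 0,"translation": [-0.025,0.05,0],"twist": [0,0,0]},{"grip": 0,"translation": [-0.05,0.1,0],"twist": [0,0,0]},{"grip": 0,"translation": [-0.075,0.15,0],"twist": [0,0,0]},{"grip": 0,"translation": [-0.1,0.2,0],"twist": [0,0,0]},{"grip": 0,"translation": [-0.125,0.25,0],"twist": [0,0,0]}]'

```text
clock: 13.85
eef_pos: [0.5244, 0.2923, 0.1895]
tool_rot: [-0.335, 0.942, 0.0, 0.001]
ft_force: [0.2, 0.6, -2.3]
grip_width: 0.0149
```

send_rows --deltas '[{"grip": 0,"translation": [-0.025,0.05,0],"twist": [0,0,0]},{"grip": 0,"translation": [-0.036,0.073,0],"twist": [0,0,0]},{"grip": 0,"translation": [-0.036,0.073,0],"twist": [0,0,0]},{"grip": 0,"translation": [-0.036,0.073,0.03],"twist": [0,0,0]},{"grip": 0,"translation": [-0.036,0.073,0.05],"twist": [0,0,0]}]'

```text
clock: 14.48
eef_pos: [0.5064, 0.37, 0.1389]
tool_rot: [-0.334, 0.943, -0.001, 0.0]
ft_force: [0.4, 0.1, -3.2]
grip_width: 0.015
```

```bash
python3 - <<'E'
from h import *
st();go([.507,.37,.079],129)
E
```

```text
t 14.47 p [0.5064 0.37   0.1389] jawyaw 129.0 tilt [ 0.    -0.001] F [ 0.4  0.1 -3.2] T [-0.03  0.01 -0.05] w 0.015 j [ 0.63  0.54  0.21  1.24 -0.   -0.05]
yaw 129 t(mm) [-0.5 -0.3 59.9] twist [-0.1 -0.   0. ]
yaw 309 t(mm) [-0.5 -0.3 59.9] twist [ 0.0e+00 -1.0e-01 -1.8e+02]
```

send_rows --deltas '[{"grip": 0,"translation": [0,0,0.03],"twist": [0,0,0]},{"grip": 0,"translation": [0,0,0.055],"twist": [0,0,0]},{"grip": 0,"translation": [0,0,0.06],"twist": [0,0,0]},{"grip": 0,"translation": [0,0,0.06],"twist": [0,0,0]},{"grip": 0.5,"translation": [0,0,0.06],"twist": [0,0,0]}]'

```text
clock: 15.1
eef_pos: [0.5078, 0.3705, 0.0811]
tool_rot: [-0.334, 0.943, -0.0, 0.002]
ft_force: [-0.1, -0.6, 1.0]
grip_width: 0.0314
```

send_rows --deltas '[{"grip": 0.5,"translation": [0,0,0],"twist": [0,0,0]},{"grip": 0.5,"translation": [0,0,0],"twist": [0,0,0]},{"grip": 0.5,"translation": [0,0,0],"twist": [0,0,0]},{"grip": 0.5,"translation": [0,0,-0.05],"twist": [0,0,0]},{"grip": 0.5,"translation": [0,0,-0.1],"twist": [0,0,0]}]'

```text
clock: 15.72
eef_pos: [0.5068, 0.37, 0.1814]
tool_rot: [-0.334, 0.943, -0.0, 0.001]
ft_force: [0.9, 0.2, 0.1]
grip_width: 0.0426
```

```bash
python3 - <<'E'
from h import *
st();s=cam("scene");d=cam("side");crop(d,80,220,310,384,3,"d3")
crop(s,130,130,360,280,3,"s3")
E
```

```text
t 15.72 p [0.5068 0.37   0.1814] jawyaw 129.0 tilt [ 0.002 -0.   ] F [0.9 0.2 0.1] T [ 0.02 -0.05 -0.04] w 0.0426 j [ 0.63  0.52  0.28  1.34 -0.   -0.05]
```

View pics/d3.png

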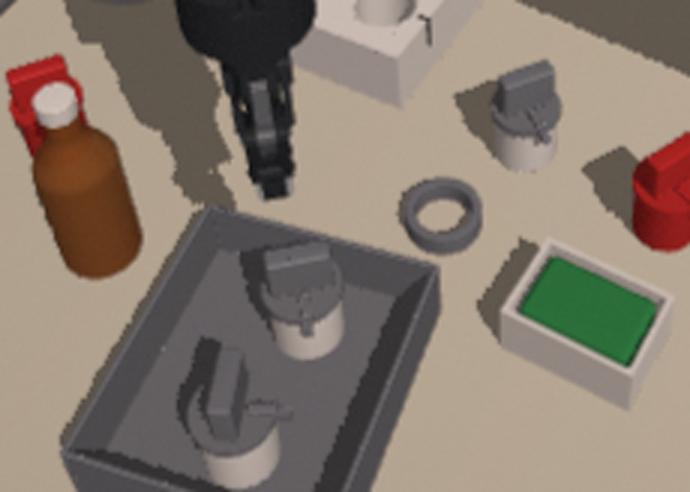

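View pics/s3.png

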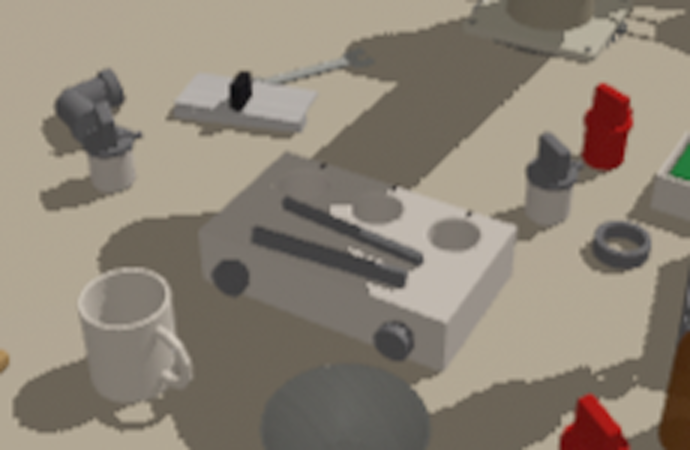

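```bash
python3 - <<'E'
from h import *
go([.432,.155,.17],144)
E
```

```text
yaw 144 t(mm) [ 198.3 -119.8   15.5] twist [ -0.2   0.9 -15. ]
yaw 324 t(mm) [ 198.3 -119.8   15.5] twist [  1.3   0.3 165. ]
```

send_rows --deltas '[{"grip": 0.6,"translation": [0.045,-0.027,0],"twist": [0,0,-4]},{"grip": 0.6,"translation": [0.09,-0.054,0],"twist": [0,0,-8]},{"grip": 0.6,"translation": [0.135,-0.081,0],"twist": [0,0,-12]},{"grip": 0.6,"translation": [0.198,-0.12,0.01],"twist": [0,0.5,-15]},{"grip": 0.6,"translation": [0.198,-0.12,0.01],"twist": [0,0.5,-15]}]'

```text
clock: 16.45
eef_pos: [0.4297, 0.152, 0.1745]
tool_rot: [-0.453, 0.892, -0.001, 0.002]
ft_force: [0.7, 0.3, 0.4]
grip_width: 0.051
```

send_rows --deltas '[{"grip": 0.6,"translation": [0,0,0],"twist": [0,0,0]},{"grip": 0.6,"translation": [0,0,0],"twist": [0,0,0]}]'

```text
clock: 16.7
eef_pos: [0.4304, 0.1528, 0.1746]
tool_rot: [-0.453, 0.892, -0.001, 0.003]
ft_force: [1.2, 0.4, -0.7]
grip_width: 0.0513
```

```bash
python3 - <<'E'
from h import *
st();w=cam("wrist");crop(w,0,0,512,384,1.5,"w6");crop(w,180,100,340,240,5,"w6c")
E
```

```text
t 16.7 p [0.4304 0.1528 0.1746] jawyaw 143.8 tilt [0.005 0.001] F [ 1.2  0.4 -0.7] T [-0.05 -0.01  0.02] w 0.0513 j [ 0.34  0.19 -0.22  1.16 -0.   -0.6 ]
```

View pics/w6.png

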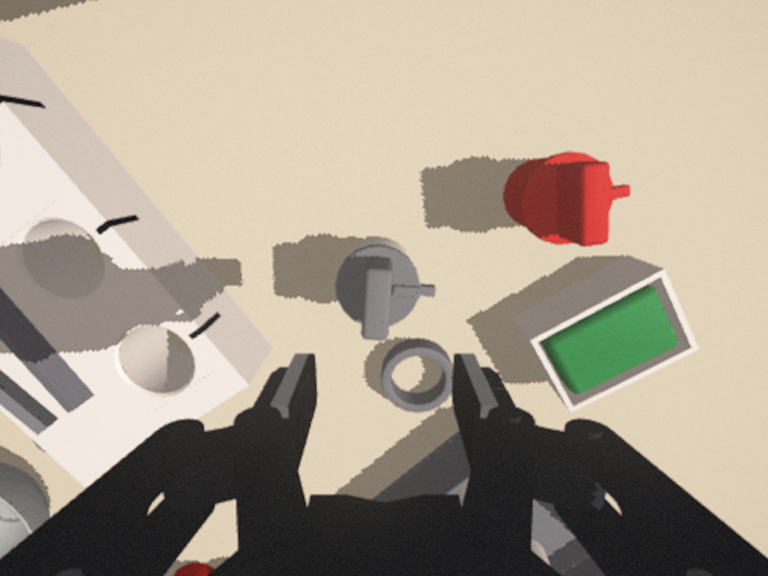

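View pics/w6c.png

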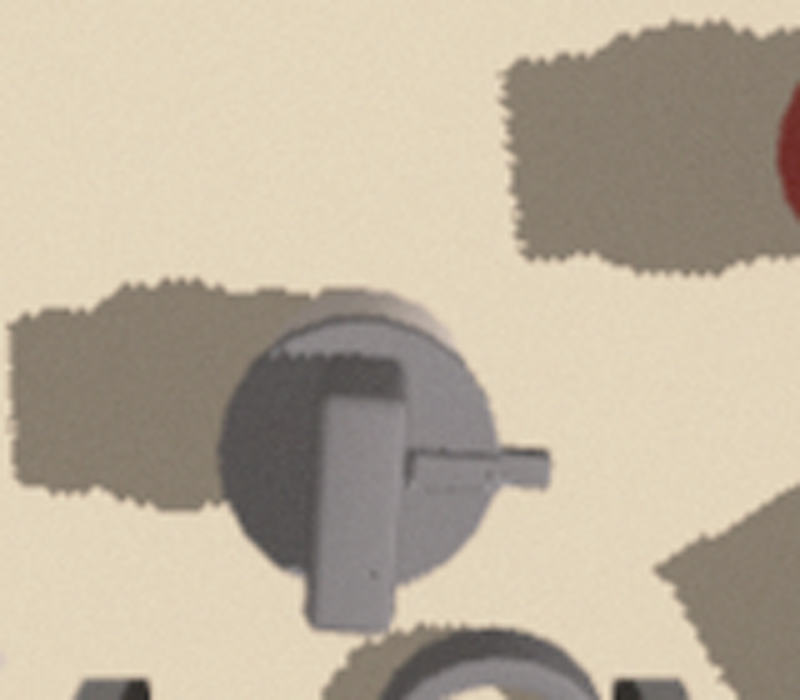

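```bash
python3 - <<'E'
from h import *
w=cam("wrist")
c=fin(w,[(328,397),(407,400),(393,632),(308,628)],.094,5,(180,100))
X=[onz(w,np.array(p)/5+(180,100),.058) for p in [(218,450),(497,450),(357,315)]];print(np.round(X,4),(X[0]+X[1])/2,np.linalg.norm(X[0]-X[1]))
s=cam("scene");d=cam("side")
crop(s,290,165,350,225,10,"s_B10")
# rib dir
a=onz(w,np.array((415,470))/5+(180,100),.056);b=onz(w,np.array((548,468))/5+(180,100),.056);e=b-a;print("rib",np.degrees(np.arctan2(e[1],e[0])))
# triangulate fin top centre: wrist vs side
pw=np.array((358,513))/5+(180,100)
print(proj(s,c),proj(d,c)); crop(d,220,230,290,290,10,"d_B10")
E
```

```text
c [0.4353 0.1517 0.094 ] long 49.7 short -40.3 L 0.042148831465018334 W 0.013205479642540392
[[0.4573 0.134  0.058 ]
 [0.413  0.1662 0.058 ]
 [0.4193 0.1285 0.058 ]] [0.43514636 0.15009598 0.058     ] 0.05475058857734919
rib 144.8209373171541
[315.3 177.5] [254.8 244.2]
```

View pics/d_B10.png

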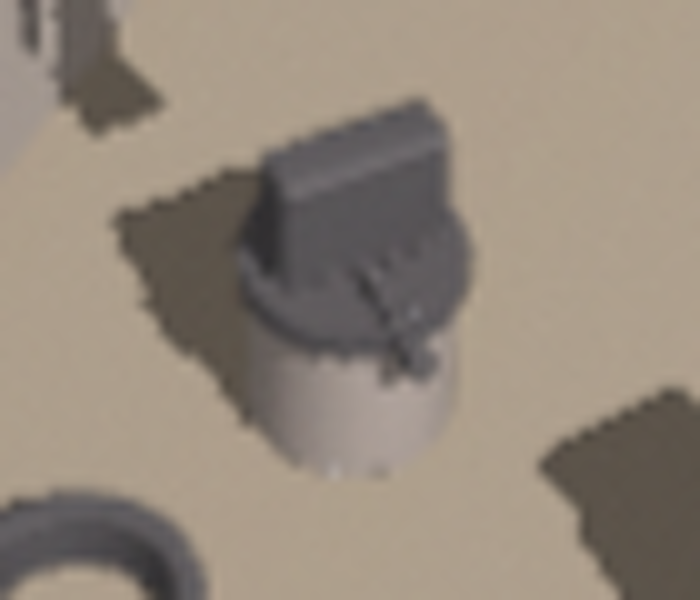

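```bash
python3 - <<'E'
from h import *
go([.4352,.151,.069],142.2)
E
```

```text
yaw 142.2 t(mm) [ -1.   -4.9 105.5] twist [-0.2  0.2  1.7]
yaw 322.2 t(mm) [ -1.   -4.9 105.5] twist [  -0.3   -0.3 -178.3]
```

send_rows --deltas '[{"grip": 0.6,"translation": [-0.001,-0.005,0.03],"twist": [0,0,1.7]},{"grip": 0.6,"translation": [-0.001,-0.005,0.07],"twist": [0,0,1.7]},{"grip": 0.6,"translation": [-0.001,-0.005,0.1],"twist": [0,0,1.7]},{"grip": 0.6,"translation": [-0.001,-0.005,0.105],"twist": [0,0,1.7]},{"grip": 0.6,"translation": [-0.001,-0.005,0.105],"twist": [0,0,1.7]}]'

```text
clock: 17.52
eef_pos: [0.4358, 0.1514, 0.0699]
tool_rot: [-0.44, 0.898, -0.001, 0.003]
ft_force: [0.8, 0.2, 0.8]
grip_width: 0.0513
```

send_rows --deltas '[{"grip": 0,"translation": [0,0,0],"twist": [0,0,0]},{"grip": 0,"translation": [0,0,0],"twist": [0,0,0]},{"grip": 0,"translation": [0,0,0],"twist": [0,0,0]},{"grip": 0,"translation": [0,0,0],"twist": [0,0,0]},{"grip": 0,"translation": [0,0,0],"twist": [0,0,0]}]'

```text
clock: 18.15
eef_pos: [0.4368, 0.1518, 0.0711]
tool_rot: [-0.44, 0.898, -0.001, 0.004]
ft_force: [0.1, 0.7, 6.1]
grip_width: 0.0149
```

```bash
python3 - <<'E'
from h import *
st();w=cam("wrist");crop(w,150,180,360,330,3.5,"w7")
E
```

```text
t 18.15 p [0.4368 0.1518 0.0711] jawyaw 142.2 tilt [0.008 0.002] F [0.1 0.7 6.1] T [0.04 0.1  0.02] w 0.0149 j [ 0.33  0.3  -0.36  0.9  -0.   -0.58]
```

View pics/w7.png

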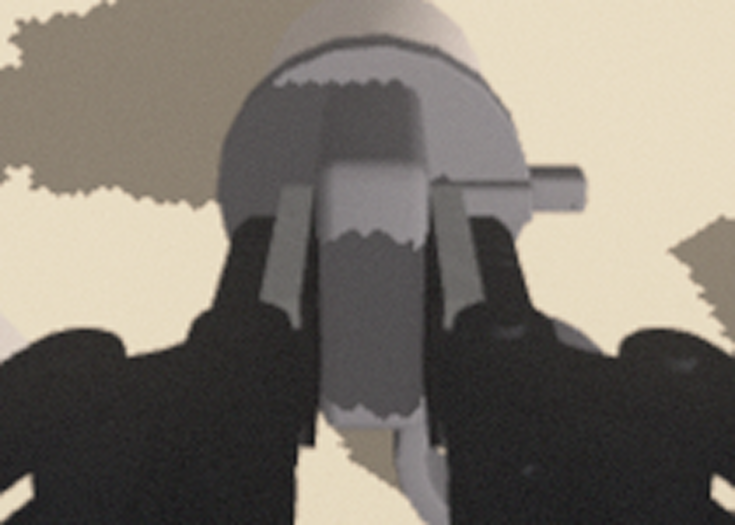

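```bash
python3 - <<'E'
from h import *
w=cam("wrist");o=bot.get_obs();r=R.from_quat(o["tool_rot"])
a=onz(w,(372/3.5+150,162/3.5+180),.094);b=onz(w,(372/3.5+150,425/3.5+180),.094)
print(np.linalg.norm(a-b),r.inv().apply((a+b)/2-o["eef_pos"]).round(4))
f=[onz(w,np.array(p)/3.5+(150,180),.058) for p in [(219,165),(525,165),(372,36)]]
print(r.inv().apply((f[0]+f[1])/2-o["eef_pos"]).round(4),r.inv().apply(f[2]-o["eef_pos"]).round(4))
E
```

```text
0.04248749838997468 [ 0.0016 -0.0008 -0.0229]
[ 0.0064 -0.0007  0.0131] [ 0.0301 -0.0007  0.013 ]
```

send_rows --deltas '[{"grip": 0,"translation": [0,0,-0.03],"twist": [0,0,0]},{"grip": 0,"translation": [0,0,-0.06],"twist": [0,0,0]},{"grip": 0,"translation": [0,0,-0.1],"twist": [0,0,0]},{"grip": 0,"translation": [0,0,-0.1],"twist": [0,0,0]}]'

```text
clock: 18.75
eef_pos: [0.4381, 0.1523, 0.1741]
tool_rot: [-0.44, 0.898, -0.001, 0.007]
ft_force: [0.3, -0.2, -2.0]
grip_width: 0.0146
```

```bash
python3 - <<'E'
from h import *
st();go([.589,.1048,.17],178.2)
E
```

```text
t 18.75 p [0.4381 0.1523 0.1741] jawyaw 142.2 tilt [0.014 0.004] F [ 0.3 -0.2 -2. ] T [ 0.04 -0.04  0.02] w 0.0146 j [ 0.33  0.19 -0.21  1.15 -0.   -0.58]
yaw 178.2 t(mm) [ -54.9 -148.3    6. ] twist [ -0.7   0.5 -36. ]
yaw 358.2 t(mm) [ -54.9 -148.3    6. ] twist [  0.7   0.9 144. ]
```

send_rows --deltas '[{"grip": 0,"translation": [-0.018,-0.05,0],"twist": [0,0,-9]},{"grip": 0,"translation": [-0.036,-0.1,0],"twist": [0,0,-18]},{"grip": 0,"translation": [-0.055,-0.148,0.004],"twist": [-0.3,0.2,-27]},{"grip": 0,"translation": [-0.055,-0.148,0.004],"twist": [-0.6,0.4,-36]},{"grip": 0,"translation": [-0.055,-0.148,0.004],"twist": [-0.6,0.4,-36]}]'

```text
clock: 19.38
eef_pos: [0.588, 0.1045, 0.1693]
tool_rot: [-0.695, 0.719, 0.001, -0.001]
ft_force: [-0.4, 0.9, -1.4]
grip_width: 0.015
```

send_rows --deltas '[{"grip": 0,"translation": [0,0,0],"twist": [0,0,0]},{"grip": 0,"translation": [0,0,0],"twist": [0,0,0]}]'

```text
clock: 19.62
eef_pos: [0.5871, 0.1047, 0.169]
tool_rot: [-0.695, 0.719, 0.001, -0.001]
ft_force: [-1.2, -0.3, -2.5]
grip_width: 0.0147
```

```bash
python3 - <<'E'
from h import *
st();go([.589,.1048,.17],178.2);w=cam("wrist");crop(w,0,0,512,384,1.5,"w8")
E
```

```text
t 19.62 p [0.5871 0.1047 0.169 ] jawyaw 178.0 tilt [-0.003  0.   ] F [-1.2 -0.3 -2.5] T [ 0.01 -0.01  0.07] w 0.0147 j [ 0.18  0.47  0.17  1.27  0.   -1.36]
yaw 178.2 t(mm) [-0.1 -1.9 -1. ] twist [ 0.2  0.  -0.2]
yaw 358.2 t(mm) [-0.1 -1.9 -1. ] twist [  0.   -0.3 179.8]
```

View pics/w8.png

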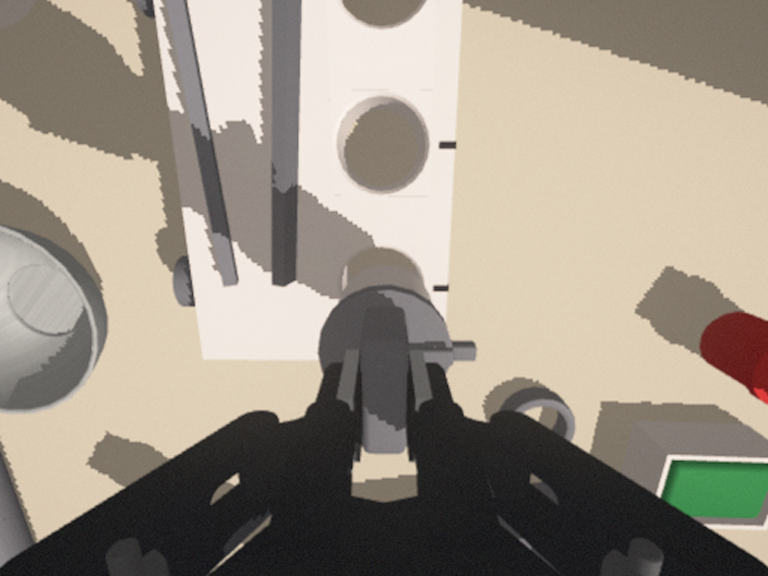

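```bash
python3 - <<'E'
from h import *
w=cam("wrist")
f=lambda p:onz(w,np.array(p)/1.5,.062)
print("midbore",f((383,144)).round(4),np.linalg.norm(f((337,144))-f((429,144))),np.linalg.norm(f((383,95))-f((383,193))))
a,b=f((440,288)),f((447.5,145));e=a-b;print(a,b,np.degrees(np.arctan2(e[1],e[0]))-90,np.linalg.norm(e))
a,b=f((446,300)),f((461,30));e=a-b;print(np.degrees(np.arctan2(e[1],e[0]))-90)
E
```

```text
midbore [0.5853 0.0177 0.062 ] 0.052509115480284745 0.05274867986290203
[0.55221498 0.10472366 0.062     ] [0.54849466 0.01948491 0.062     ] -2.4991394125192983 0.08531989643012979
-2.3947242776382893
```

send_rows --deltas '[{"grip": 0,"translation": [0,-0.0018,0],"twist": [0.2,0,0.2]},{"grip": 0,"translation": [0,-0.0018,0.015],"twist": [0.2,0,0.2]},{"grip": 0,"translation": [0,-0.0018,0.025],"twist": [0.2,0,0.2]},{"grip": 0,"translation": [0,-0.0018,0.03],"twist": [0.2,0,0.2]},{"grip": 0,"translation": [0,-0.0018,0.03],"twist": [0.2,0,0.2]}]'

```text
clock: 20.35
eef_pos: [0.5888, 0.1046, 0.1387]
tool_rot: [-0.694, 0.72, 0.0, -0.0]
ft_force: [-0.2, -0.6, -2.1]
grip_width: 0.0149
```

```bash
python3 - <<'E'
from h import *
st();go([.5888,.1048,.083],177.8);w=cam("wrist");crop(w,150,130,350,330,4,"w9");s=cam("scene");crop(s,200,140,330,240,5,"s9")
E
```

```text
t 20.35 p [0.5888 0.1046 0.1387] jawyaw 177.9 tilt [-0.  0.] F [-0.2 -0.6 -2.1] T [-0.01  0.02 -0.03] w 0.0149 j [ 0.18  0.49  0.12  1.2   0.   -1.36]
yaw 177.8 t(mm) [-0.1 -0.  55.7] twist [0.  0.  0.1]
yaw 357.8 t(mm) [-0.1 -0.  55.7] twist [  -0.     0.  -179.9]
```

View pics/w9.png

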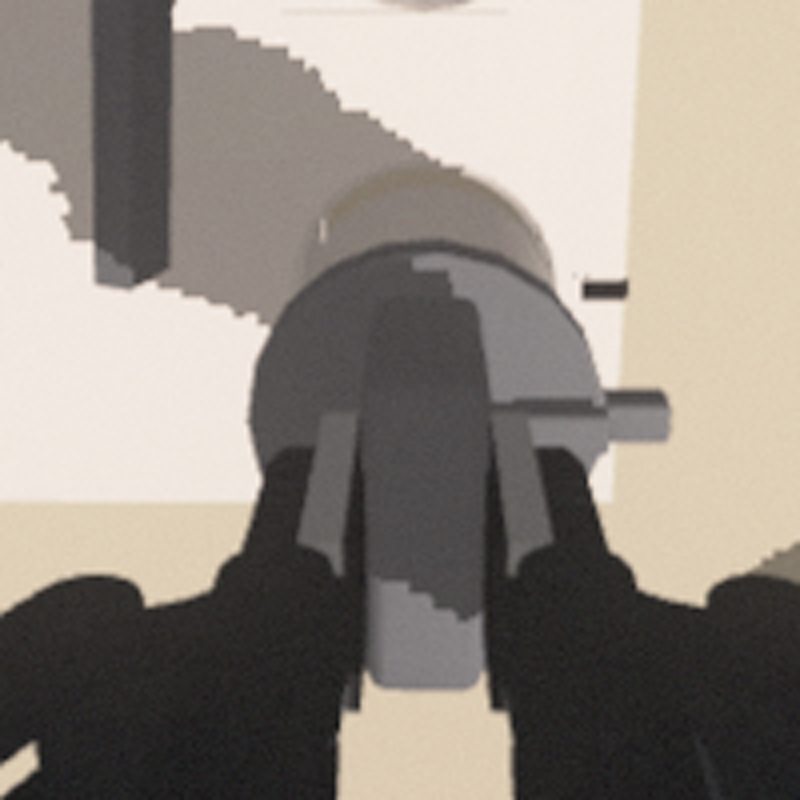

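View pics/s9.png

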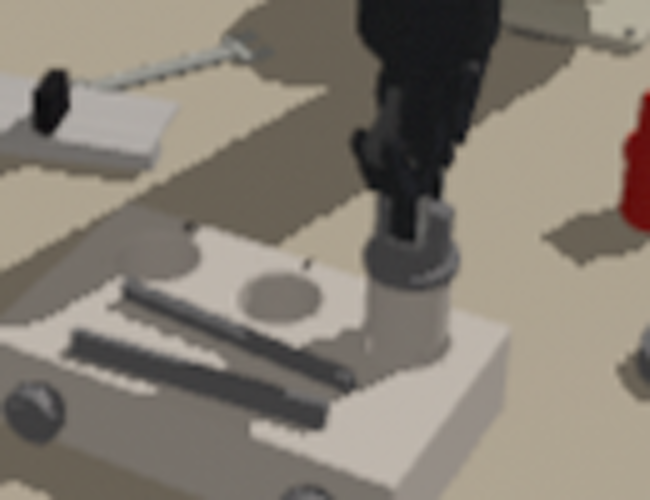

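Aligned over the left bore. Descend in small steps.

send_rows --deltas '[{"grip": 0,"translation": [0,0,0.006],"twist": [0,0,0]},{"grip": 0,"translation": [0,0,0.012],"twist": [0,0,0]},{"grip": 0,"translation": [0,0,0.018],"twist": [0,0,0]},{"grip": 0,"translation": [0,0,0.024],"twist": [0,0,0]},{"grip": 0,"translation": [0,0,0.024],"twist": [0,0,0]}]'

```text
clock: 21.08
eef_pos: [0.5891, 0.1047, 0.1149]
tool_rot: [-0.694, 0.72, -0.0, 0.0]
ft_force: [-0.3, -1.0, -2.2]
grip_width: 0.0152
```

```bash
python3 - <<'E'
from h import *
st()
E
```

```text
t 21.07 p [0.5891 0.1047 0.1149] jawyaw 177.9 tilt [0. 0.] F [-0.3 -1.  -2.2] T [ 0.    0.01 -0.02] w 0.0152 j [ 0.18  0.5   0.08  1.15  0.   -1.36]
```

send_rows --deltas '[{"grip": 0,"translation": [0,0,0.01],"twist": [0,0,0]},{"grip": 0,"translation": [0,0,0.02],"twist": [0,0,0]},{"grip": 0,"translation": [0,0,0.028],"twist": [0,0,0]},{"grip": 0,"translation": [0,0,0.033],"twist": [0,0,0]},{"grip": 0,"translation": [0,0,0.034],"twist": [0,0,0]}]'

```text
clock: 21.7
eef_pos: [0.5889, 0.1045, 0.0832]
tool_rot: [-0.694, 0.72, -0.0, 0.001]
ft_force: [-7.5, -1.2, 14.9]
grip_width: 0.0152
```

```bash
python3 - <<'E'
from h import *
st()
E
```

```text
t 21.7 p [0.5889 0.1045 0.0832] jawyaw 177.9 tilt [0.001 0.   ] F [-7.5 -1.2 14.9] T [-0.2   1.42 -0.01] w 0.0152 j [ 0.18  0.53  0.04  1.08  0.   -1.36]
```

send_rows --deltas '[{"grip": 0.5,"translation": [0,0,0],"twist": [0,0,0]},{"grip": 0.5,"translation": [0,0,0],"twist": [0,0,0]},{"grip": 0.5,"translation": [0,0,0],"twist": [0,0,0]},{"grip": 0.5,"translation": [0,0,-0.05],"twist": [0,0,0]},{"grip": 0.5,"translation": [0,0,-0.1],"twist": [0,0,0]}]'

```text
clock: 22.32
eef_pos: [0.5882, 0.1044, 0.1832]
tool_rot: [-0.694, 0.72, 0.0, -0.001]
ft_force: [1.5, -0.4, -0.4]
grip_width: 0.0424
```

```bash
python3 - <<'E'
from h import *
st();w=cam("wrist");crop(w,100,0,400,260,2.5,"w10");d=cam("side");crop(d,150,140,280,250,5,"d10")
E
```

```text
t 22.32 p [0.5882 0.1044 0.1832] jawyaw 177.9 tilt [-0.001 -0.   ] F [ 1.5 -0.4 -0.4] T [-0.03 -0.06 -0.08] w 0.0424 j [ 0.18  0.46  0.19  1.31  0.   -1.36]
```

View pics/w10.png

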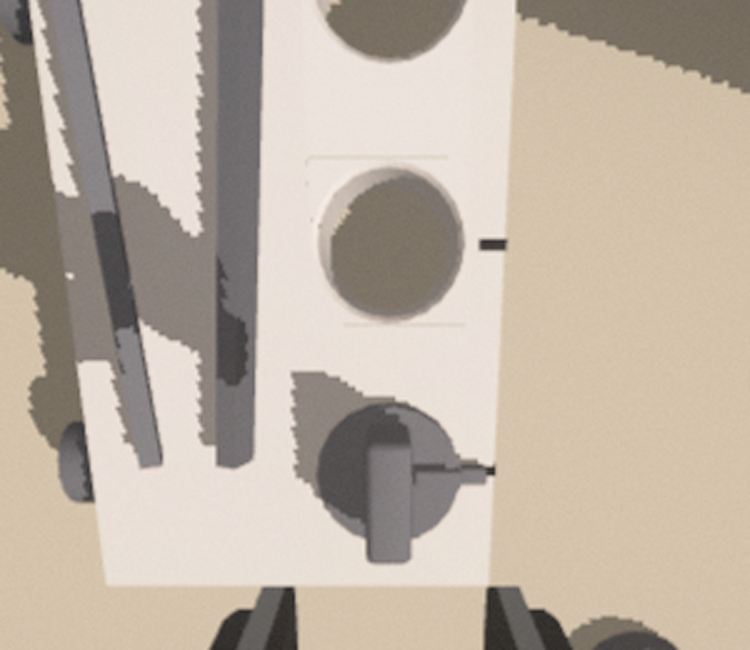

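View pics/d10.png

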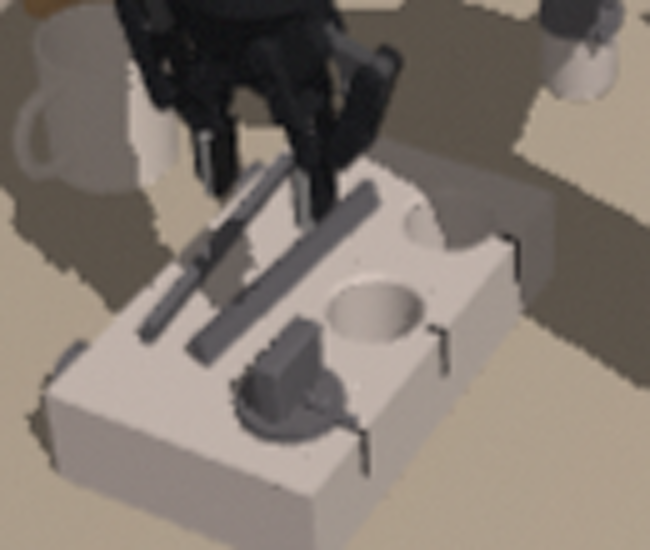

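```bash
python3 - <<'E'
from h import *
go([.60,-.31,.19],136)
E
```

```text
yaw 136 t(mm) [414.6 -22.9  -1.1] twist [-0.7  0.4 41.9]
yaw 316 t(mm) [414.6 -22.9  -1.1] twist [  -0.5   -0.8 -138.1]
```

send_rows --deltas '[{"grip": 0.6,"translation": [0.05,-0.003,-0.005],"twist": [0,0,0]},{"grip": 0.6,"translation": [0.1,-0.006,-0.01],"twist": [0,0,0]},{"grip": 0.6,"translation": [0.15,-0.009,-0.01],"twist": [0,0,0]},{"grip": 0.6,"translation": [0.2,-0.012,-0.01],"twist": [0,0,0]},{"grip": 0.6,"translation": [0.25,-0.015,-0.01],"twist": [0,0,0]}]'

```text
clock: 23.05
eef_pos: [0.5979, -0.1468, 0.1983]
tool_rot: [-0.694, 0.72, -0.003, 0.005]
ft_force: [0.6, -0.0, 0.7]
grip_width: 0.0509
```

```bash
python3 - <<'E'
from h import *
st();go([.60,-.31,.19],136);w=cam("wrist");crop(w,0,0,512,384,1.5,"w11")
E
```

```text
t 23.05 p [ 0.5979 -0.1468  0.1983] jawyaw 177.9 tilt [0.012 0.003] F [ 0.6 -0.   0.7] T [ 0.   -0.01 -0.01] w 0.0509 j [-0.24  0.48  0.26  1.35  0.01 -1.78]
yaw 136 t(mm) [163.1  -8.1   7.9] twist [-0.6  0.4 41.9]
yaw 316 t(mm) [163.1  -8.1   7.9] twist [  -0.5   -0.8 -138.1]
```

View pics/w11.png

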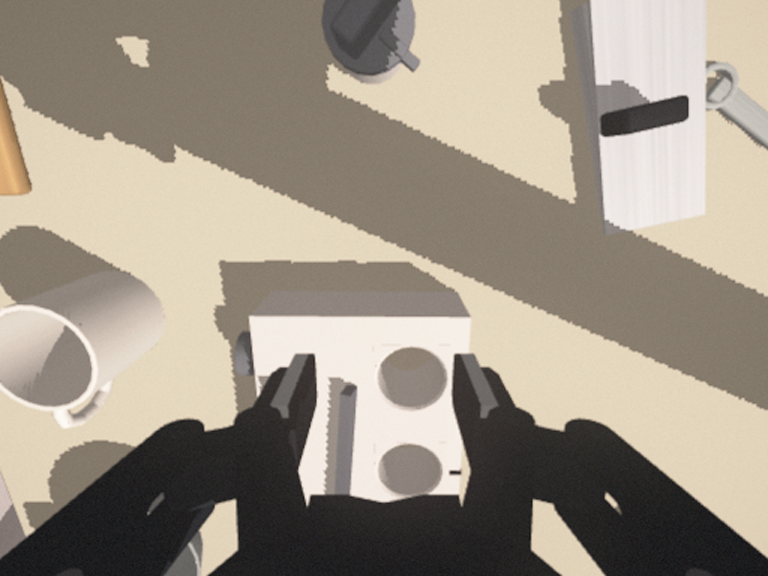

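```bash
python3 - <<'E'
from h import *
w=cam("wrist")
c=onz(w,np.array((368,24))/1.5,.058);print(c)
for p in [(588,0),(706,0),(706,213),(608,235)]: print("barpt",onz(w,np.array(p)/1.5,.02).round(3))
p=np.array([(600,115),(688,97),(688,118),(603,136)]).mean(0);print("barfin top",onz(w,p/1.5,.0565).round(4))
go([c[0],c[1]+.005,.19],136)
E
```

```text
[ 0.60257675 -0.3101676   0.058     ]
barpt [ 0.457 -0.328  0.02 ]
barpt [ 0.379 -0.324  0.02 ]
barpt [ 0.353 -0.184  0.02 ]
barpt [ 0.426 -0.17   0.02 ]
barfin top [ 0.4303 -0.2514  0.0565]
yaw 136 t(mm) [154.5 -11.7   7.9] twist [-0.6  0.3 41.5]
yaw 316 t(mm) [154.5 -11.7   7.9] twist [  -0.4   -0.8 -138.5]
```

send_rows --deltas '[{"grip": 0.6,"translation": [0.05,-0.004,0],"twist": [0,0,9]},{"grip": 0.6,"translation": [0.1,-0.008,0],"twist": [0,0,18]},{"grip": 0.6,"translation": [0.155,-0.012,0],"twist": [0,0,27]},{"grip": 0.6,"translation": [0.157,-0.012,0.008],"twist": [-0.6,0.4,36]},{"grip": 0.6,"translation": [0.157,-0.012,0.015],"twist": [-0.6,0.4,42]}]'

```text
clock: 23.78
eef_pos: [0.6027, -0.3081, 0.1812]
tool_rot: [-0.384, 0.923, 0.0, -0.001]
ft_force: [-0.3, 0.3, -0.3]
grip_width: 0.0511
```

send_rows --deltas '[{"grip": 0.6,"translation": [0,0,0],"twist": [0,0,0]},{"grip": 0.6,"translation": [0,0,0],"twist": [0,0,0]}]'

```text
clock: 24.02
eef_pos: [0.6027, -0.3074, 0.1808]
tool_rot: [-0.385, 0.923, 0.001, -0.001]
ft_force: [0.4, 0.0, -0.7]
grip_width: 0.0515
```

```bash
python3 - <<'E'
from h import *
st();w=cam("wrist");crop(w,150,80,370,240,3.5,"w12")
E
```

```text
t 24.02 p [ 0.6027 -0.3074  0.1808] jawyaw 135.3 tilt [-0.002  0.   ] F [ 0.4  0.  -0.7] T [-0.02  0.02 -0.04] w 0.0515 j [-0.47  0.63  0.47  1.41 -0.   -1.26]
```

View pics/w12.png

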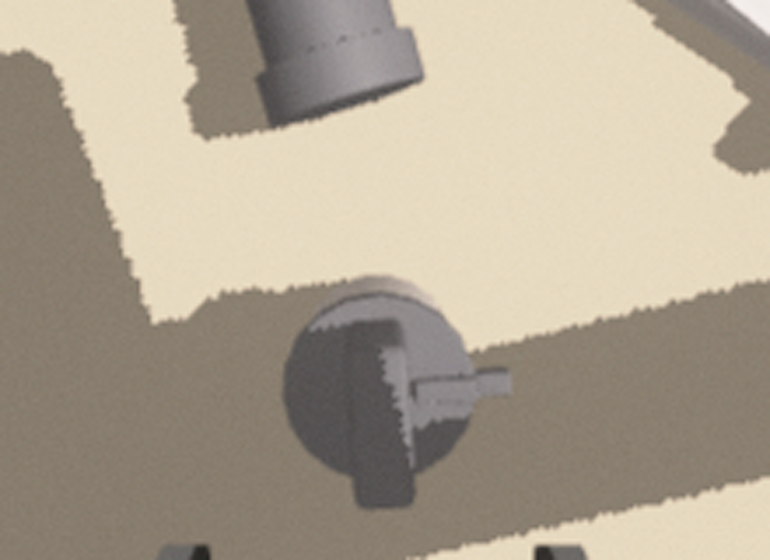

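```bash
python3 - <<'E'
from h import *
w=cam("wrist")
c=fin(w,[(348,350),(402,347),(414,505),(357,505)],.094,3.5,(150,80))
X=[onz(w,np.array(p)/3.5+(150,80),.058) for p in [(284,385),(475,385),(380,294)]];print(np.round(X,4),(X[0]+X[1])/2,np.linalg.norm(X[0]-X[1]))
a=onz(w,np.array((415,391))/3.5+(150,80),.056);b=onz(w,np.array((510,381))/3.5+(150,80),.056);e=b-a;print("rib",np.degrees(np.arctan2(e[1],e[0])))
s=cam("scene");d=cam("side");print(proj(s,c),proj(d,c));crop(d,240,110,300,170,10,"d12")
go([c[0],c[1],.07],140)
E
```

```text
c [ 0.6037 -0.3043  0.094 ] long 49.1 short -40.9 L 0.04171115740426697 W 0.013290862057788694
[[ 0.6223 -0.3243  0.058 ]
 [ 0.5833 -0.2856  0.058 ]
 [ 0.5841 -0.3237  0.058 ]] [ 0.60278162 -0.30494078  0.058     ] 0.0549026780966299
rib 141.53193245728627
[164.4 167.2] [265.8 131.4]
yaw 140 t(mm) [ -3.1   2.  111.7] twist [ 0.  -0.1 -4.8]
yaw 320 t(mm) [ -3.1   2.  111.7] twist [-1.000e-01 -0.000e+00  1.752e+02]
```

View pics/d12.png

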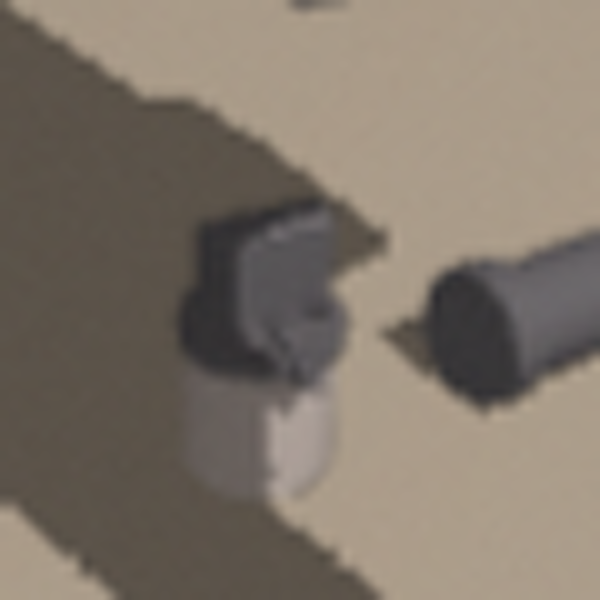

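send_rows --deltas '[{"grip": 0.6,"translation": [-0.003,0.002,0.03],"twist": [0,0,-5]},{"grip": 0.6,"translation": [-0.003,0.002,0.07],"twist": [0,0,-5]},{"grip": 0.6,"translation": [-0.003,0.002,0.1],"twist": [0,0,-5]},{"grip": 0.6,"translation": [-0.003,0.002,0.111],"twist": [0,0,-5]},{"grip": 0.6,"translation": [-0.003,0.002,0.112],"twist": [0,0,-5]}]'

```text
clock: 24.85
eef_pos: [0.6036, -0.3042, 0.0696]
tool_rot: [-0.425, 0.905, 0.0, -0.001]
ft_force: [0.2, 0.7, 0.4]
grip_width: 0.0513
```

send_rows --deltas '[{"grip": 0,"translation": [0,0,0],"twist": [0,0,0]},{"grip": 0,"translation": [0,0,0],"twist": [0,0,0]},{"grip": 0,"translation": [0,0,0],"twist": [0,0,0]},{"grip": 0,"translation": [0,0,0],"twist": [0,0,0]},{"grip": 0,"translation": [0,0,0],"twist": [0,0,0]}]'

```text
clock: 25.48
eef_pos: [0.6046, -0.3046, 0.0714]
tool_rot: [-0.425, 0.905, -0.001, 0.0]
ft_force: [-0.8, 0.6, 6.6]
grip_width: 0.0148
```

```bash
python3 - <<'E'
from h import *
st();w=cam("wrist");crop(w,150,180,360,330,3.5,"w13")
E
```

```text
t 25.48 p [ 0.6046 -0.3046  0.0714] jawyaw 140.3 tilt [ 0.002 -0.002] F [-0.8  0.6  6.6] T [ 0.06 -0.06  0.  ] w 0.0148 j [-0.47  0.69  0.28  1.17 -0.   -1.34]
```

View pics/w13.png

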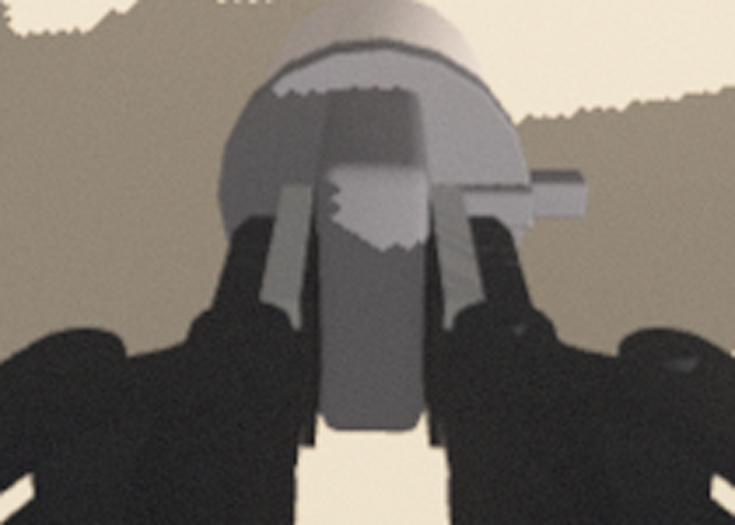

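send_rows --deltas '[{"grip": 0,"translation": [0,0,-0.03],"twist": [0,0,0]},{"grip": 0,"translation": [0,0,-0.06],"twist": [0,0,0]},{"grip": 0,"translation": [0,0,-0.105],"twist": [0,0,0]},{"grip": 0,"translation": [0,0,-0.105],"twist": [0,0,0]}]'

```text
clock: 26.02
eef_pos: [0.6065, -0.3056, 0.1806]
tool_rot: [-0.425, 0.905, -0.004, 0.003]
ft_force: [0.7, -0.6, -2.5]
grip_width: 0.015
```

```bash
python3 - <<'E'
from h import *
st();go([.585,.0193,.175],177.8)
E
```

```text
t 26.02 p [ 0.6065 -0.3056  0.1806] jawyaw 140.3 tilt [ 0.009 -0.005] F [ 0.7 -0.6 -2.5] T [ 0.01 -0.04  0.02] w 0.015 j [-0.47  0.62  0.46  1.4  -0.   -1.34]
yaw 177.8 t(mm) [-236.1  224.3    3.7] twist [ -0.6  -0.1 -37.5]
yaw 357.8 t(mm) [-236.1  224.3    3.7] twist [-1.000e-01  8.000e-01  1.425e+02]
```

send_rows --deltas '[{"grip": 0,"translation": [-0.035,0.034,0],"twist": [0,0,-7]},{"grip": 0,"translation": [-0.07,0.068,0],"twist": [0,0,-14]},{"grip": 0,"translation": [-0.105,0.102,0],"twist": [0,0,-21]},{"grip": 0,"translation": [-0.14,0.136,0],"twist": [0,0,-28]},{"grip": 0,"translation": [-0.175,0.17,0],"twist": [-0.5,0,-35]}]'

```text
clock: 26.65
eef_pos: [0.586, -0.0607, 0.177]
tool_rot: [-0.679, 0.734, 0.0, -0.002]
ft_force: [0.8, -0.9, -2.6]
grip_width: 0.0142
```

```bash
python3 - <<'E'
from h import *
st();go([.585,.0193,.175],177.8)
E
```

```text
t 26.65 p [ 0.586  -0.0607  0.177 ] jawyaw 175.5 tilt [-0.003 -0.002] F [ 0.8 -0.9 -2.6] T [-0.01 -0.12 -0.  ] w 0.0142 j [-0.1   0.45  0.16  1.28 -0.   -1.59]
yaw 177.8 t(mm) [-79.7   7.2   1.8] twist [ 0.2 -0.1 -2.3]
yaw 357.8 t(mm) [-79.7   7.2   1.8] twist [ -0.2  -0.3 177.7]
```

send_rows --deltas '[{"grip": 0,"translation": [-0.045,0.004,0],"twist": [0,0,-2.3]},{"grip": 0,"translation": [-0.08,0.007,0.002],"twist": [0.2,0,-2.3]},{"grip": 0,"translation": [-0.08,0.007,0.002],"twist": [0.2,0,-2.3]},{"grip": 0,"translation": [-0.08,0.007,0.015],"twist": [0.2,0,-2.3]},{"grip": 0,"translation": [-0.08,0.007,0.03],"twist": [0.2,0,-2.3]}]'

```text
clock: 27.28
eef_pos: [0.5848, 0.0184, 0.1451]
tool_rot: [-0.693, 0.721, -0.001, -0.001]
ft_force: [-0.8, 0.4, -2.4]
grip_width: 0.0144
```

```bash
python3 - <<'E'
from h import *
st();go([.585,.0193,.138],177.8);w=cam("wrist");crop(w,100,50,400,300,2.5,"w14")
E
```

```text
t 27.27 p [0.5848 0.0184 0.1451] jawyaw 177.7 tilt [-0.001 -0.002] F [-0.8  0.4 -2.4] T [ 0.   -0.01 -0.02] w 0.0144 j [ 0.03  0.46  0.09  1.2  -0.   -1.5 ]
yaw 177.8 t(mm) [-1.  -0.2  7.1] twist [ 0.  -0.1 -0.1]
yaw 357.8 t(mm) [-1.  -0.2  7.1] twist [-2.000e-01 -1.000e-01  1.799e+02]
```

View pics/w14.png

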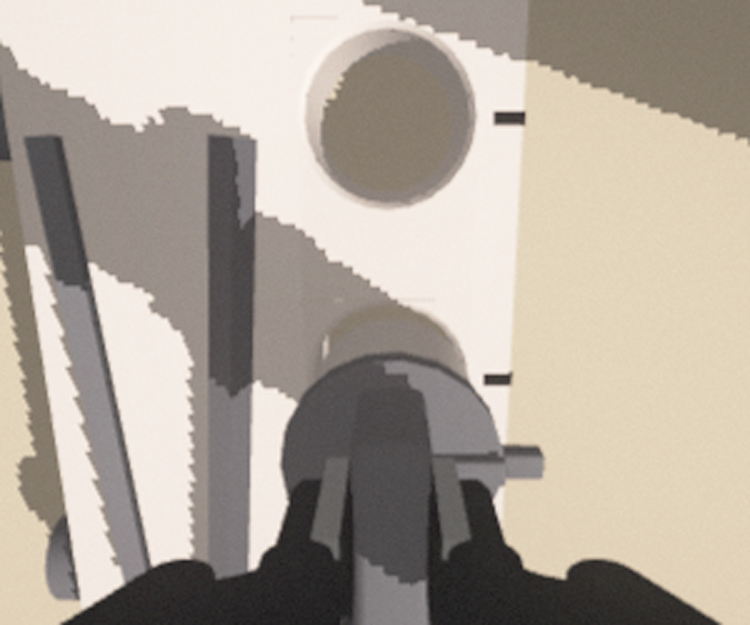

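```bash
python3 - <<'E'
from h import *
w=cam("wrist");f=lambda p,z=.062:onz(w,np.array(p)/2.5+(100,50),z)
b=f((390,118));print("right",b.round(4),"mid",(b+.085*np.array([.037,.999,0])).round(4))
print("marks",f((510,118)).round(4),f((498,379)).round(4))
print("rail tops open end",f((30,138),.076).round(4),f((62,137),.076).round(4),f((208,137),.076).round(4),f((235,137),.076).round(4))
E
```

```text
right [ 0.58  -0.067  0.062] mid [0.5832 0.0179 0.062 ]
marks [ 0.5432 -0.0655  0.062 ] [0.5464 0.0189 0.062 ]
rail tops open end [ 0.6842 -0.0651  0.076 ] [ 0.675 -0.065  0.076] [ 0.6329 -0.0633  0.076 ] [ 0.6251 -0.063   0.076 ]
```

send_rows --deltas '[{"grip": 0,"translation": [-0.001,0,0.008],"twist": [0,0,0]},{"grip": 0,"translation": [-0.001,0,0.014],"twist": [0,0,0]},{"grip": 0,"translation": [-0.001,0,0.02],"twist": [0,0,0]},{"grip": 0,"translation": [-0.001,0,0.026],"twist": [0,0,0]},{"grip": 0,"translation": [-0.001,0,0.03],"twist": [0,0,0]}]'

```text
clock: 28.0
eef_pos: [0.5852, 0.0191, 0.1142]
tool_rot: [-0.693, 0.721, -0.001, -0.001]
ft_force: [5.3, -0.9, 1.1]
grip_width: 0.0149
```

```bash
python3 - <<'E'
from h import *
st()
E
```

```text
t 28.0 p [0.5852 0.0191 0.1142] jawyaw 177.7 tilt [-0.    -0.002] F [ 5.3 -0.9  1.1] T [-0.12 -1.46 -0.04] w 0.0149 j [ 0.03  0.48  0.04  1.13 -0.   -1.5 ]
```

send_rows --deltas '[{"grip": 0,"translation": [0,-0.0008,0.008],"twist": [0,0,0]},{"grip": 0,"translation": [0,-0.0008,0.018],"twist": [0,0,0]},{"grip": 0,"translation": [0,-0.0008,0.028],"twist": [0,0,0]},{"grip": 0,"translation": [0,-0.0008,0.033],"twist": [0,0,0]},{"grip": 0,"translation": [0,-0.0008,0.034],"twist": [0,0,0]}]'

```text
clock: 28.62
eef_pos: [0.5855, 0.019, 0.0832]
tool_rot: [-0.693, 0.721, -0.001, -0.001]
ft_force: [-7.3, -0.3, 21.6]
grip_width: 0.0149
```

```bash
python3 - <<'E'
from h import *
st()
E
```

```text
t 28.62 p [0.5855 0.019  0.0832] jawyaw 177.7 tilt [ 0.    -0.002] F [-7.3 -0.3 21.6] T [-0.01  1.46 -0.02] w 0.0149 j [ 0.03  0.51 -0.    1.06 -0.   -1.5 ]
```

send_rows --deltas '[{"grip": 0.5,"translation": [0,0,0],"twist": [0,0,0]},{"grip": 0.5,"translation": [0,0,0],"twist": [0,0,0]},{"grip": 0.5,"translation": [0,0,0],"twist": [0,0,0]},{"grip": 0.5,"translation": [0,0,-0.05],"twist": [0,0,0]},{"grip": 0.5,"translation": [0,0,-0.1],"twist": [0,0,0]}]'

```text
clock: 29.25
eef_pos: [0.5845, 0.0192, 0.1828]
tool_rot: [-0.693, 0.721, 0.0, -0.002]
ft_force: [1.6, -0.4, 0.5]
grip_width: 0.0427
```

```bash
python3 - <<'E'
from h import *
st();w=cam("wrist");crop(w,0,0,512,384,1.5,"w15");d=cam("side");crop(d,150,110,350,250,4,"d15");s=cam("scene");crop(s,130,130,310,250,4,"s15")
E
```

```text
t 29.25 p [0.5845 0.0192 0.1828] jawyaw 177.7 tilt [-0.003 -0.002] F [ 1.6 -0.4  0.5] T [-0.04 -0.08  0.02] w 0.0427 j [ 0.03  0.43  0.16  1.29 -0.   -1.5 ]
```

View pics/w15.png

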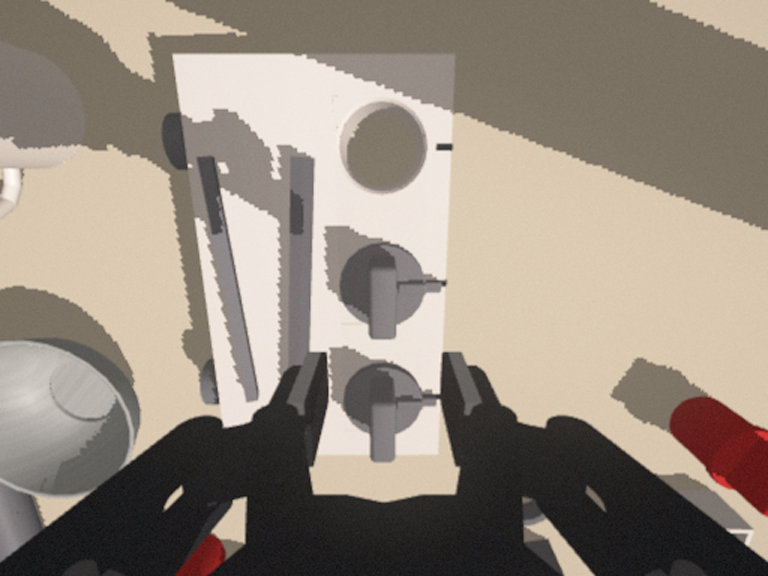

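View pics/d15.png

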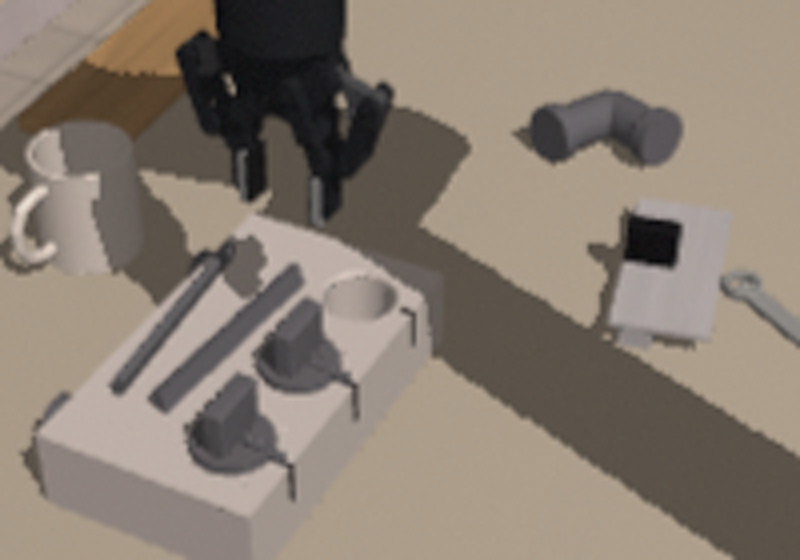

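View pics/s15.png

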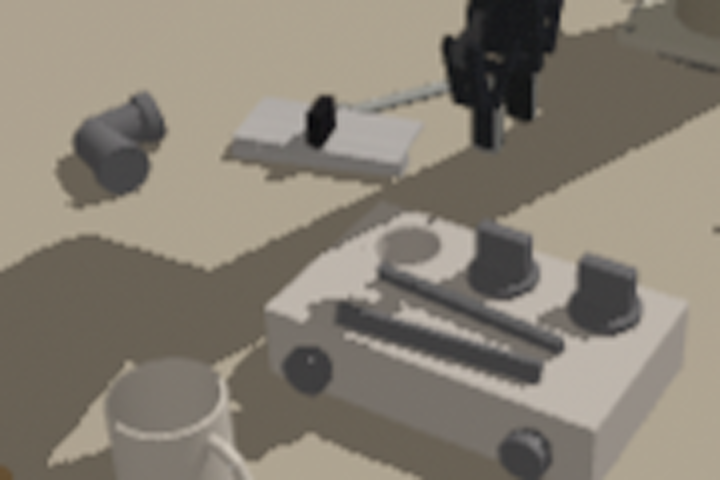

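```bash
python3 - <<'E'
from h import *
w=cam("wrist");f=lambda p,z=.076:onz(w,np.array(p)/1.5,z)
for p in [(197,157),(215,157),(291,157),(314,157),(259,398),(246,402)]: print(p,f(p).round(4))
e=f((441,430),.062)-f((455,60),.062);print(np.degrees(np.arctan2(e[1],e[0]))-90)
d=cam("side");s=cam("scene")
print(tri((s,(320/4+130,98/4+130)),(d,(655/4+150,217/4+110))))
go([.425,-.25,.2],101)
E
```

```text
(197, 157) [ 0.6949 -0.0654  0.076 ]
(215, 157) [ 0.6844 -0.0649  0.076 ]
(291, 157) [ 0.64   -0.0632  0.076 ]
(314, 157) [ 0.6266 -0.0626  0.076 ]
(259, 398) [0.6794 0.0953 0.076 ]
(246, 402) [0.6889 0.0982 0.076 ]
-1.8261877343155106
(array([ 0.42170707, -0.24589732,  0.06192234]), [0.5, 0.5])
yaw 101 t(mm) [275.5 148.5 -17.3] twist [ 0.  -0.2 76.7]
yaw 281 t(mm) [275.5 148.5 -17.3] twist [   0.2    0.  -103.3]
```

```bash
python3 - <<'E'
from h import *
w=cam("wrist");crop(w,105,90,225,290,3.5,"w16");crop(w,115,90,225,140,7,"w16b")
E
```

```text
(no output)
```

View pics/w16b.png

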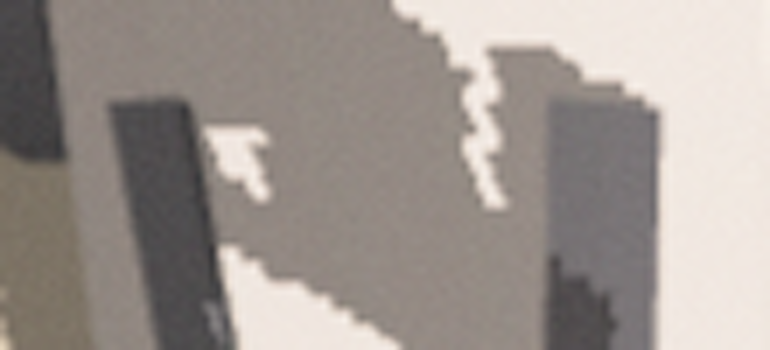

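send_rows --deltas '[{"grip": 0.6,"translation": [0.04,0.022,-0.01],"twist": [0,0,8]},{"grip": 0.6,"translation": [0.08,0.044,-0.017],"twist": [0,0,16]},{"grip": 0.6,"translation": [0.12,0.066,-0.017],"twist": [0,0,24]},{"grip": 0.6,"translation": [0.16,0.088,-0.017],"twist": [0,0,32]},{"grip": 0.6,"translation": [0.2,0.11,-0.017],"twist": [0,0,40]}]'

```text
clock: 30.22
eef_pos: [0.4645, -0.1769, 0.1974]
tool_rot: [-0.402, 0.916, 0.001, -0.003]
ft_force: [0.5, -0.9, 0.0]
grip_width: 0.051
```

```bash
python3 - <<'E'
from h import *
st();go([.425,-.25,.2],101)
E
```

```text
t 30.23 p [ 0.4645 -0.1769  0.1974] jawyaw 137.4 tilt [-0.006 -0.001] F [ 0.5 -0.9  0. ] T [-0.   -0.06 -0.03] w 0.051 j [-0.36  0.26 -0.06  1.26 -0.   -1.19]
yaw 101 t(mm) [ 80.6 -20.3  -2.2] twist [ 0.1 -0.4 36.4]
yaw 281 t(mm) [ 80.6 -20.3  -2.2] twist [ 5.000e-01  1.000e-01 -1.436e+02]
```

```bash
python3 - <<'E'
from h import *
go([.64,-.03,.22],88)
E
```

```text
yaw 88 t(mm) [-226.8  -29.7  -23.9] twist [ 0.1 -0.4 49.4]
yaw 268 t(mm) [-226.8  -29.7  -23.9] twist [ 5.000e-01  1.000e-01 -1.306e+02]
```

send_rows --deltas '[{"grip": 0.6,"translation": [-0.045,-0.006,-0.024],"twist": [0,0,10]},{"grip": 0.6,"translation": [-0.09,-0.012,-0.024],"twist": [0,0,20]},{"grip": 0.6,"translation": [-0.135,-0.018,-0.024],"twist": [0,0,30]},{"grip": 0.6,"translation": [-0.18,-0.024,-0.024],"twist": [0,0,40]},{"grip": 0.6,"translation": [-0.226,-0.03,-0.024],"twist": [0,0,49]}]'

```text
clock: 30.85
eef_pos: [0.6398, -0.0298, 0.2179]
tool_rot: [0.016, 1.0, -0.001, -0.005]
ft_force: [-0.4, -0.7, 0.8]
grip_width: 0.051
```

send_rows --deltas '[{"grip": 0.6,"translation": [0,0,0],"twist": [0,0,0]},{"grip": 0.6,"translation": [0,0,0],"twist": [0,0,0]}]'

```text
clock: 31.1
eef_pos: [0.6386, -0.0299, 0.2157]
tool_rot: [0.016, 1.0, -0.001, -0.007]
ft_force: [0.2, -1.7, 0.2]
grip_width: 0.0509
```

```bash
python3 - <<'E'
from h import *
st();w=cam("wrist");crop(w,0,0,512,384,1.5,"w17");crop(w,140,90,390,260,3.2,"w17c")
E
```

```text
t 31.1 p [ 0.6386 -0.0299  0.2157] jawyaw 88.2 tilt [-0.014 -0.002] F [ 0.2 -1.7  0.2] T [-0.02 -0.01 -0.01] w 0.0509 j [-0.05  0.55  0.42  1.46 -0.   -0.01]
```

View pics/w17.png

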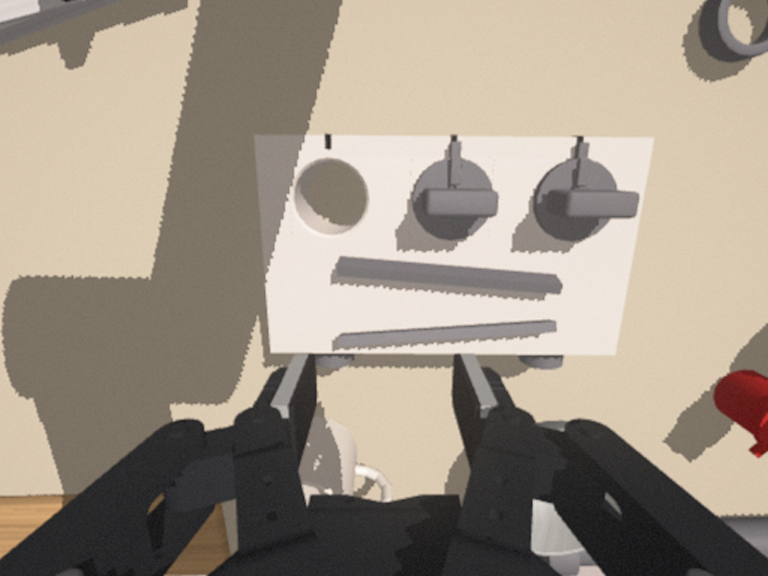

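View pics/w17c.png

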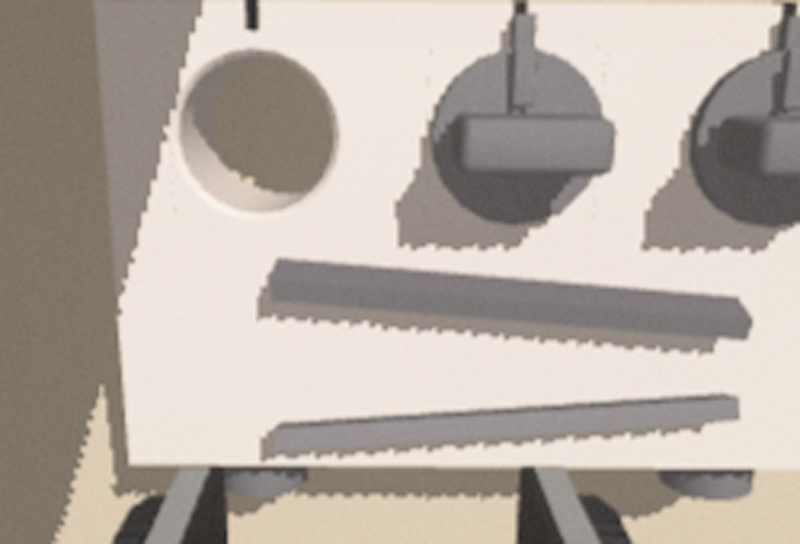

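```bash
python3 - <<'E'
from h import *
w=cam("wrist");f=lambda p,z:onz(w,np.array(p)/3.2+(140,90),z)
ft=[f((270,297),.076),f((748,338),.076)];bb=[f((283,423),.062),f((737,395),.062)];bt=[f((283,427),.076),f((737,399),.076)]
for n,x in zip(["front top","back bot","back top"],[ft,bb,bt]): 
    e=x[1]-x[0];print(n,x[0].round(4),x[1].round(4),np.degrees(np.arctan2(e[1],e[0]))-90,np.linalg.norm(e))
def at(l,y): 
    t=(y-l[0][1])/(l[1][1]-l[0][1]);return (l[0]+t*(l[1]-l[0]))[0]
for y in (-.06,.015,.09): print(y,"centre top",(at(ft,y)+at(bt,y))/2,"w",at(bt,y)-at(ft,y),"w/ bot",(at(ft,y)-.00375+at(bb,y))/2)
print("rbore",f((260,131),.062).round(4),"marks",f((252,14),.062).round(4),f((519,10),.062).round(4),f((790,10),.062).round(4))
for n,q,z in [("M",(519,10),.062)]: pass
P=[onz(w,np.array(p)/1.5,.062) for p in [(255,135),(270,353),(616,355),(653,138)]];P=np.array(P);print(P.round(4),P.mean(0))
for a,b in((0,3),(1,2)): e=P[b]-P[a];print(np.degrees(np.arctan2(e[1],e[0]))-90)
E
```

```text
front top [ 0.6351 -0.0644  0.076 ] [0.6544 0.0954 0.076 ] -6.900629093330963 0.16101852579276196
back bot [ 0.6857 -0.0646  0.062 ] [0.6801 0.0994 0.062 ] 1.9523537332891578 0.16406989518876233
back top [ 0.6816 -0.0629  0.076 ] [0.6762 0.0936 0.076 ] 1.9580073937429177 0.15659490979033022
-0.06 centre top 0.6585604732885171 w 0.045866024533662286 w/ bot 0.6587234002049653
0.015 centre top 0.6618168777450165 w 0.03422516784870777 w/ bot 0.6619835092858332
0.09 centre top 0.665073282201516 w 0.022584311163753035 w/ bot 0.6652436183667011
rbore [ 0.582  -0.0659  0.062 ] marks [ 0.5456 -0.0659  0.062 ] [0.5472 0.0191 0.062 ] [0.55   0.1052 0.062 ]
[[ 0.5398 -0.1152  0.062 ]
 [ 0.7005 -0.1228  0.062 ]
 [ 0.7109  0.1495  0.062 ]
 [ 0.5505  0.1543  0.062 ]] [0.62545479 0.01647866 0.062     ]
-2.2768944597039535
-2.18413556893141
```

```bash
python3 - <<'E'
from h import *
go([.425,-.248,.19],100)
E
```

```text
yaw 100 t(mm) [ 206.  -224.3   30.2] twist [ -0.   -0.7 -11.9]
yaw 280 t(mm) [ 206.  -224.3   30.2] twist [-1.000e+00  1.000e-01  1.681e+02]
```

send_rows --deltas '[{"grip": 0.6,"translation": [0.037,-0.04,0],"twist": [0,-0.7,-3]},{"grip": 0.6,"translation": [0.074,-0.08,0],"twist": [0,-0.7,-6]},{"grip": 0.6,"translation": [0.111,-0.12,0],"twist": [0,-0.7,-9]},{"grip": 0.6,"translation": [0.148,-0.16,0.01],"twist": [0,-0.7,-12]},{"grip": 0.6,"translation": [0.185,-0.2,0.02],"twist": [0,-0.7,-12]}]'

```text
clock: 31.82
eef_pos: [0.4445, -0.2261, 0.2005]
tool_rot: [-0.088, 0.996, -0.001, 0.001]
ft_force: [1.2, -0.6, -0.2]
grip_width: 0.051
```

send_rows --deltas '[{"grip": 0.6,"translation": [0.021,-0.024,0.01],"twist": [0,0,0]},{"grip": 0.6,"translation": [0.021,-0.024,0.01],"twist": [0,0,0]},{"grip": 0.6,"translation": [0.021,-0.024,0.01],"twist": [0,0,0]}]'

```text
clock: 32.2
eef_pos: [0.4276, -0.2537, 0.1911]
tool_rot: [-0.087, 0.996, -0.001, 0.001]
ft_force: [0.2, 0.1, -0.8]
grip_width: 0.0511
```

```bash
python3 - <<'E'
from h import *
st();w=cam("wrist");crop(w,0,0,512,384,1.5,"w18");crop(w,150,100,390,260,3.2,"w18c")
E
```

```text
t 32.2 p [ 0.4276 -0.2537  0.1911] jawyaw 100.0 tilt [ 0.003 -0.002] F [ 0.2  0.1 -0.8] T [0.02 0.01 0.02] w 0.0511 j [-0.54  0.25 -0.08  1.23 -0.   -0.71]
```

View pics/w18.png

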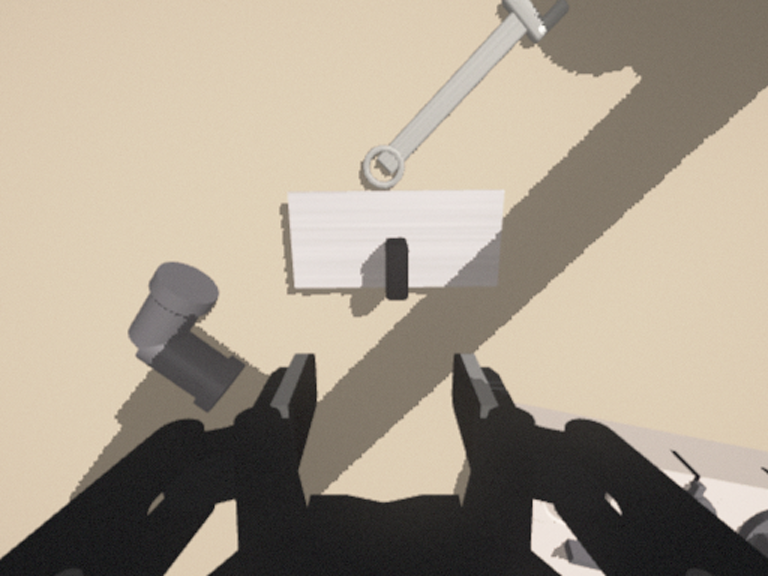

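View pics/w18c.png

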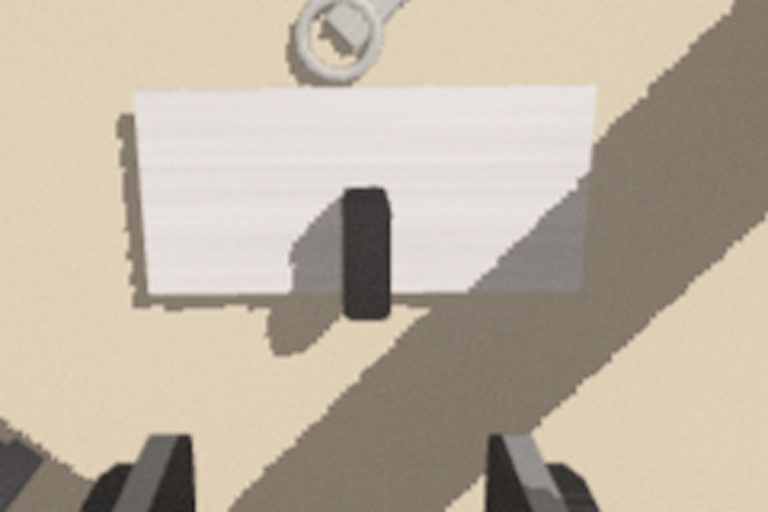

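```bash
python3 - <<'E'
from h import *
w=cam("wrist");o=bot.get_obs();f=lambda p,z:onz(w,np.array(p)/3.2+(150,100),z)
a=f((366,188),.0205);b=f((367,318),.0565);c=(a+b)/2;print("fin",a.round(4),b.round(4),np.linalg.norm((a-b)[:2]),"c",c.round(4))
P=np.array([f(p,.0205) for p in [(135,90),(148,295),(581,291),(597,87)]]);print(P.round(4),[np.linalg.norm(P[i]-P[i-1]).round(4) for i in range(4)])
for i,j in((0,3),(1,2)): e=P[j]-P[i];print("bar yaw",np.degrees(np.arctan2(e[1],e[0]))-90)
m=P.mean(0);y=np.radians(10.5);ex=np.array([np.cos(y),np.sin(y)]);print("origin from plate", m[:2]+.017*ex)
l=f((343,300),.0565);r=f((391,300),.0565);print(np.linalg.norm(l-r))
go([c[0],c[1],.028],100)
E
```

```text
fin [ 0.4061 -0.2483  0.0205] [ 0.4427 -0.2422  0.0565] 0.03710244562958117 c [ 0.4244 -0.2453  0.0385]
[[ 0.3865 -0.3334  0.0205]
 [ 0.4596 -0.3207  0.0205]
 [ 0.43   -0.1628  0.0205]
 [ 0.3576 -0.1761  0.0205]] [np.float64(0.1599), np.float64(0.0741), np.float64(0.1606), np.float64(0.0735)]
bar yaw 10.41406251991532
bar yaw 10.62812827683969
origin from plate [ 0.42514408 -0.24516684]
0.015799650546238504
yaw 100 t(mm) [  3.    8.9 163. ] twist [-0.1  0.1  0.1]
yaw 280 t(mm) [  3.    8.9 163. ] twist [  -0.2   -0.2 -179.9]
```

send_rows --deltas '[{"grip": 0.6,"translation": [0.003,0.009,0.04],"twist": [0,0,-0.5]},{"grip": 0.6,"translation": [0.003,0.009,0.08],"twist": [0,0,-0.5]},{"grip": 0.6,"translation": [0.003,0.009,0.12],"twist": [0,0,-0.5]},{"grip": 0.6,"translation": [0.003,0.009,0.15],"twist": [0,0,-0.5]},{"grip": 0.6,"translation": [0.003,0.009,0.16],"twist": [0,0,-0.5]}]'

```text
clock: 32.92
eef_pos: [0.4238, -0.2436, 0.0294]
tool_rot: [-0.093, 0.996, -0.0, -0.0]
ft_force: [-0.1, 0.5, -0.1]
grip_width: 0.0512
```

send_rows --deltas '[{"grip": 0.6,"translation": [0,0,0],"twist": [0,0,0]},{"grip": 0,"translation": [0,0,0],"twist": [0,0,0]},{"grip": 0,"translation": [0,0,0],"twist": [0,0,0]},{"grip": 0,"translation": [0,0,0],"twist": [0,0,0]},{"grip": 0,"translation": [0,0,0],"twist": [0,0,0]}]'

```text
clock: 33.55
eef_pos: [0.4252, -0.2444, 0.0309]
tool_rot: [-0.093, 0.996, -0.001, 0.001]
ft_force: [1.4, 0.3, 6.6]
grip_width: 0.0149
```

```bash
python3 - <<'E'
from h import *
st();w=cam("wrist");crop(w,100,150,410,340,2.5,"w19")
E
```

```text
t 33.55 p [ 0.4252 -0.2444  0.0309] jawyaw 100.7 tilt [ 0.003 -0.002] F [1.4 0.3 6.6] T [ 0.01 -0.02  0.04] w 0.0149 j [-0.52  0.41 -0.33  0.83 -0.   -0.71]
```

View pics/w19.png

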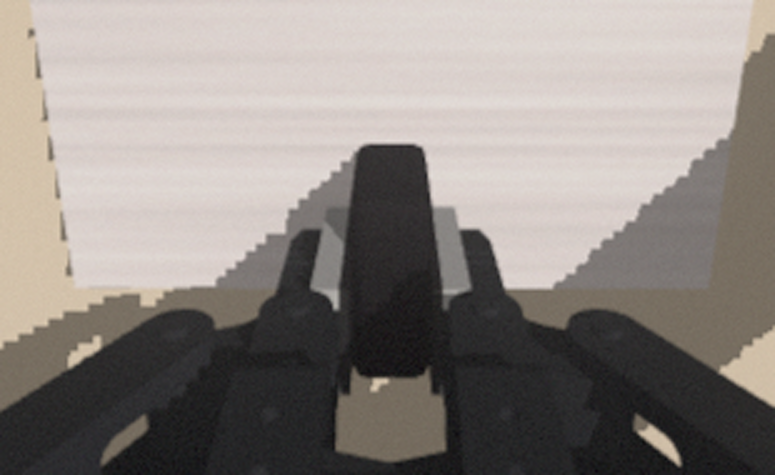

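```bash
python3 - <<'E'
from h import *
w=cam("wrist");o=bot.get_obs();r=R.from_quat(o["tool_rot"]);f=lambda p,z:onz(w,np.array(p)/2.5+(100,150),z)
a=f((391,145),.0205);b=f((391,376),.0565);print(np.linalg.norm((a-b)[:2]),r.inv().apply((a+b)/2-o["eef_pos"]).round(4))
l,rr=f((74,288),.0205),f((711,288),.0205);print("plate +x edge in tool",r.inv().apply(l-o["eef_pos"]).round(4),r.inv().apply(rr-o["eef_pos"]).round(4))
E
```

```text
0.03663425147106542 [ 0.0009 -0.0004 -0.0076]
plate +x edge in tool [-0.0193 -0.0807  0.0107] [-0.0191  0.0807  0.0103]
```

send_rows --deltas '[{"grip": 0,"translation": [0,0,-0.03],"twist": [0,0,0]},{"grip": 0,"translation": [0,0,-0.07],"twist": [0,0,0]},{"grip": 0,"translation": [0,0,-0.11],"twist": [0,0,0]},{"grip": 0,"translation": [0,0,-0.14],"twist": [0,0,0]},{"grip": 0,"translation": [0,0,-0.14],"twist": [0,0,0]}]'

```text
clock: 34.28
eef_pos: [0.426, -0.2449, 0.1728]
tool_rot: [-0.093, 0.996, -0.003, 0.003]
ft_force: [1.2, -0.7, -3.2]
grip_width: 0.0149
```

```bash
python3 - <<'E'
from h import *
st();go([.6554,-.155,.16],87.65);d=cam("side");crop(d,200,80,400,230,4,"d20")
E
```

```text
t 34.27 p [ 0.426  -0.2449  0.1728] jawyaw 100.7 tilt [ 0.007 -0.004] F [ 1.2 -0.7 -3.2] T [-0.02 -0.01  0.  ] w 0.0149 j [-0.52  0.25 -0.14  1.17 -0.   -0.71]
yaw 87.65 t(mm) [-242.    45.9   14.1] twist [-0.3  0.4 13. ]
yaw 267.65 t(mm) [-242.    45.9   14.1] twist [  -0.6   -0.4 -167. ]
```

View pics/d20.png

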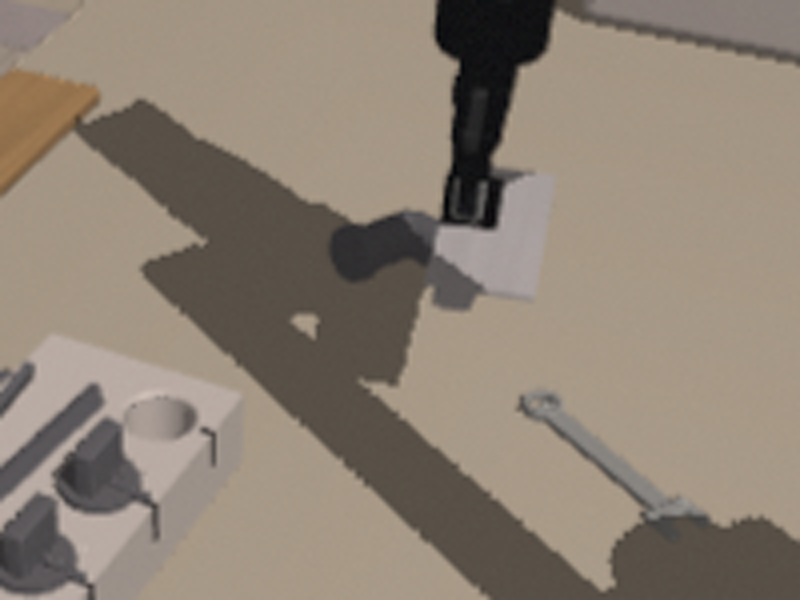

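send_rows --deltas '[{"grip": 0,"translation": [-0.048,0.009,0],"twist": [0,0,3]},{"grip": 0,"translation": [-0.096,0.018,0],"twist": [0,0,6]},{"grip": 0,"translation": [-0.144,0.027,0],"twist": [0,0,9]},{"grip": 0,"translation": [-0.192,0.036,0],"twist": [-0.2,0.2,13]},{"grip": 0,"translation": [-0.242,0.046,0.01],"twist": [-0.2,0.2,13]}]'

```text
clock: 34.95
eef_pos: [0.6547, -0.1535, 0.159]
tool_rot: [0.021, 1.0, 0.001, -0.001]
ft_force: [0.7, -0.6, -3.0]
grip_width: 0.0147
```

send_rows --deltas '[{"grip": 0,"translation": [0,0,0],"twist": [0,0,0]},{"grip": 0,"translation": [0,0,0],"twist": [0,0,0]}]'

```text
clock: 35.2
eef_pos: [0.6528, -0.1531, 0.1552]
tool_rot: [0.02, 1.0, 0.001, -0.005]
ft_force: [-1.0, -0.7, -3.2]
grip_width: 0.0149
```

```bash
python3 - <<'E'
from h import *
st();go([.6554,-.155,.1],87.65)
E
```

```text
t 35.2 p [ 0.6528 -0.1531  0.1552] jawyaw 87.7 tilt [-0.009  0.002] F [-1.  -0.7 -3.2] T [-0.09 -0.02  0.02] w 0.0149 j [-0.23  0.63  0.41  1.36  0.   -0.19]
yaw 87.65 t(mm) [-3.2 -1.9 55.1] twist [ 0.1 -0.5  0. ]
yaw 267.65 t(mm) [-3.2 -1.9 55.1] twist [   0.9    0.2 -180. ]
```

send_rows --deltas '[{"grip": 0,"translation": [-0.003,-0.002,0.015],"twist": [0.1,-0.6,0]},{"grip": 0,"translation": [-0.003,-0.002,0.03],"twist": [0.1,-0.6,0]},{"grip": 0,"translation": [-0.003,-0.002,0.045],"twist": [0.1,-0.6,0]},{"grip": 0,"translation": [-0.003,-0.002,0.053],"twist": [0.1,-0.6,0]},{"grip": 0,"translation": [-0.003,-0.002,0.053],"twist": [0.1,-0.6,0]}]'

```text
clock: 35.83
eef_pos: [0.6545, -0.155, 0.1013]
tool_rot: [0.02, 1.0, 0.0, -0.0]
ft_force: [0.3, 0.7, -3.2]
grip_width: 0.0151
```

```bash
python3 - <<'E'
from h import *
st();go([.6554,-.155,.0955],87.65);w=cam("wrist");crop(w,120,60,512,300,2,"w21");s=cam("scene");crop(s,170,140,310,250,5,"s21")
E
```

```text
t 35.83 p [ 0.6545 -0.155   0.1013] jawyaw 87.7 tilt [-0.001  0.001] F [ 0.3  0.7 -3.2] T [ 0.03 -0.   -0.06] w 0.0151 j [-0.23  0.66  0.31  1.23  0.   -0.19]
yaw 87.65 t(mm) [-0.9  0.   5.8] twist [ 0. -0.  0.]
yaw 267.65 t(mm) [-0.9  0.   5.8] twist [ 1.0e-01  1.0e-01 -1.8e+02]
```

View pics/w21.png

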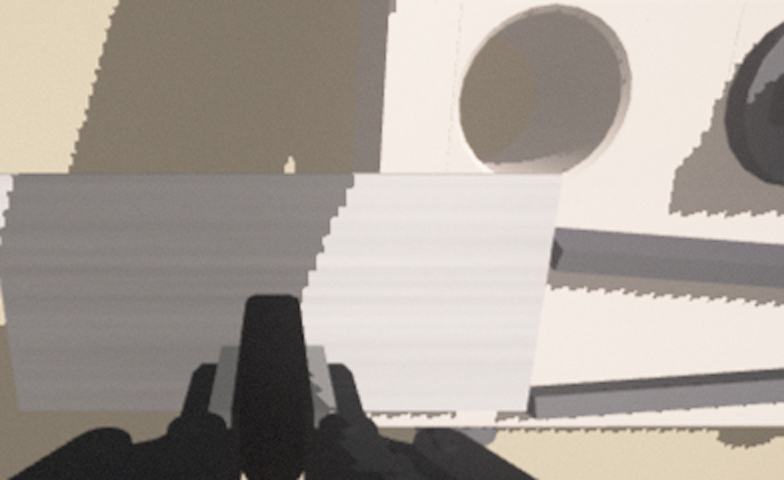

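View pics/s21.png

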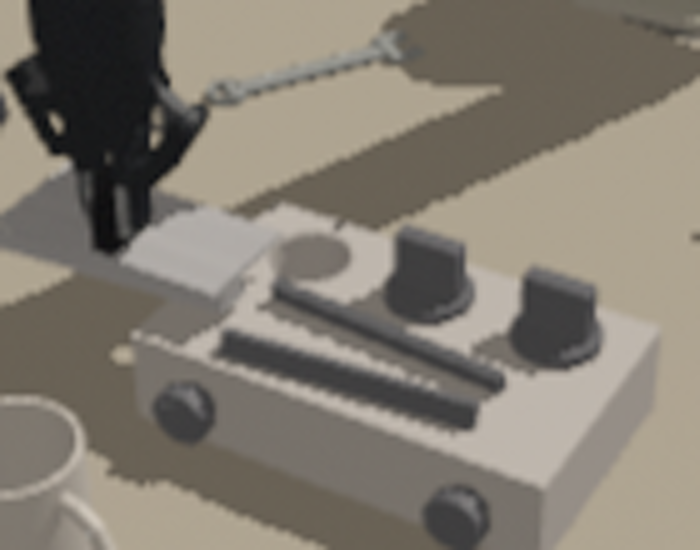

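```bash
python3 - <<'E'
from h import *
w=cam("wrist");f=lambda p,z:onz(w,np.array(p)/2+(120,60),z)
z=.1013-.0309+.0205
a,b,c=f((561,173),z),f((529,410),z),f((18,410),z)
print(a.round(4),b.round(4),c.round(4),np.linalg.norm(a-b),np.linalg.norm(c-b)); e=b-c;print("yaw",np.degrees(np.arctan2(e[1],e[0]))-90)
u=e/np.linalg.norm(e);n=np.array([u[1],-u[0],0]);m=(b+c)/2-.02*n;print("bar origin",m.round(4))
print("axis x there",.6615+.041*(m[1]-.015))
# rails again
ft=f((550,286),.076);bb=f((531,388),.062);bt=f((531,394),.076);print(ft,bb,bt,"centre",(ft[0]-.00375+bb[0])/2)
E
```

```text
[ 0.6038 -0.0727  0.0909] [ 0.6789 -0.0743  0.0909] [ 0.6723 -0.2373  0.0909] 0.07515338578777266 0.16311959103602924
yaw -2.3408995070655436
bar origin [ 0.6556 -0.155   0.0909]
axis x there 0.654530899557797
[ 0.64255856 -0.06443075  0.076     ] [ 0.68788971 -0.05985058  0.062     ] [ 0.68206286 -0.06668972  0.076     ] centre 0.6633491329281632
```

send_rows --deltas '[{"grip": 0,"translation": [0,0,0.003],"twist": [0,0,0]},{"grip": 0,"translation": [0,0,0.006],"twist": [0,0,0]},{"grip": 0,"translation": [0,0,0.008],"twist": [0,0,0]},{"grip": 0,"translation": [0,0,0.008],"twist": [0,0,0]}]'

```text
clock: 36.48
eef_pos: [0.6556, -0.155, 0.0945]
tool_rot: [0.02, 1.0, 0.0, 0.001]
ft_force: [0.3, -0.7, -3.2]
grip_width: 0.015
```

```bash
python3 - <<'E'
from h import *
st()
E
```

```text
t 36.48 p [ 0.6556 -0.155   0.0945] jawyaw 87.7 tilt [0.002 0.   ] F [ 0.3 -0.7 -3.2] T [-0.05 -0.01 -0.05] w 0.015 j [-0.23  0.66  0.3   1.21  0.   -0.19]
```

send_rows --deltas '[{"grip": 0,"translation": [0,0.01,0],"twist": [0,0,0]},{"grip": 0,"translation": [0,0.025,0],"twist": [0,0,0]},{"grip": 0,"translation": [0,0.04,0],"twist": [0,0,0]},{"grip": 0,"translation": [0,0.055,0],"twist": [0,0,0]},{"grip": 0,"translation": [0,0.065,0],"twist": [0,0,0]}]'

```text
clock: 37.1
eef_pos: [0.6583, -0.0884, 0.0946]
tool_rot: [0.02, 1.0, 0.0, 0.001]
ft_force: [-0.0, -0.2, -3.8]
grip_width: 0.0149
```

```bash
python3 - <<'E'
from h import *
st();w=cam("wrist");crop(w,120,60,512,300,2,"w22");s=cam("scene");crop(s,170,140,310,250,5,"s22")
E
```

```text
t 37.1 p [ 0.6583 -0.0884  0.0946] jawyaw 87.8 tilt [0.002 0.   ] F [-0.  -0.2 -3.8] T [-0.01 -0.01  0.  ] w 0.0149 j [-0.13  0.64  0.27  1.19  0.   -0.09]
```

View pics/w22.png

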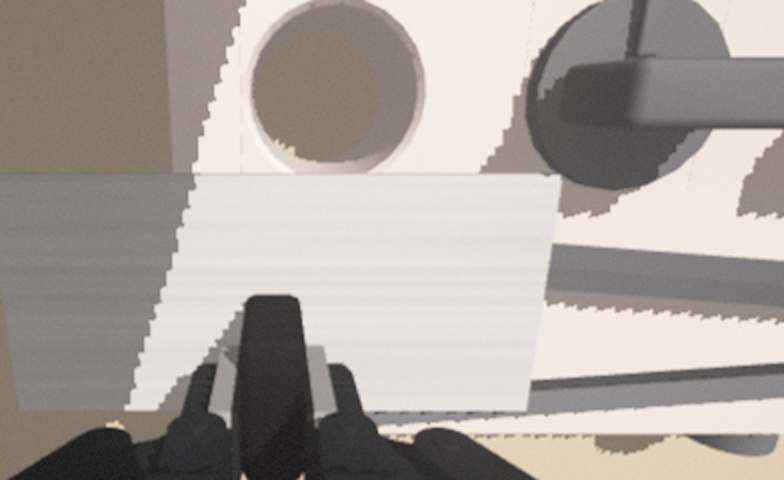

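View pics/s22.png

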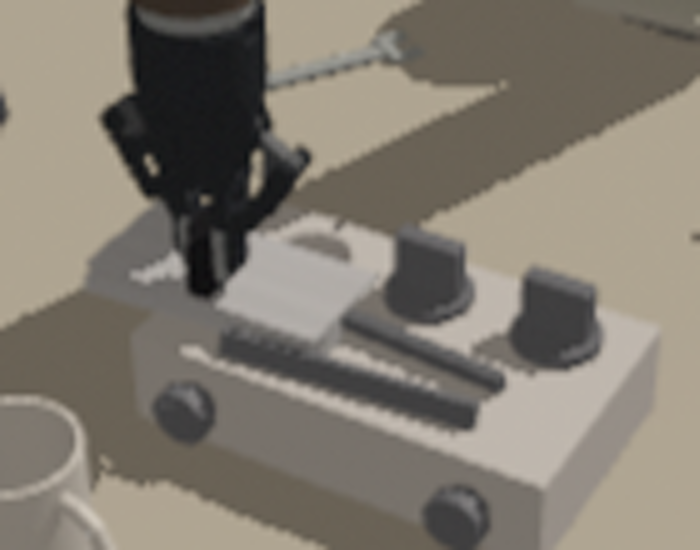

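send_rows --deltas '[{"grip": 0,"translation": [0,0.01,0.001],"twist": [0,0,0]},{"grip": 0,"translation": [0,0.02,0.0018],"twist": [0,0,0]},{"grip": 0,"translation": [0,0.035,0.0018],"twist": [0,0,0]},{"grip": 0,"translation": [0,0.05,0.0018],"twist": [0,0,0]},{"grip": 0,"translation": [0,0.06,0.0018],"twist": [0,0,0]}]'

```text
clock: 37.83
eef_pos: [0.6607, -0.0271, 0.093]
tool_rot: [0.019, 1.0, 0.0, 0.001]
ft_force: [-0.6, -1.0, -1.8]
grip_width: 0.0148
```

```bash
python3 - <<'E'
from h import *
st()
E
```

```text
t 37.83 p [ 0.6607 -0.0271  0.093 ] jawyaw 87.9 tilt [0.002 0.   ] F [-0.6 -1.  -1.8] T [-0.32  0.03 -0.01] w 0.0148 j [-0.04  0.64  0.26  1.19  0.   -0.  ]
```

send_rows --deltas '[{"grip": 0,"translation": [0,0.008,0.0004],"twist": [0,0,0]},{"grip": 0,"translation": [0,0.016,0.0004],"twist": [0,0,0]},{"grip": 0,"translation": [0,0.022,0.0004],"twist": [0,0,0]},{"grip": 0,"translation": [0,0.027,0.0004],"twist": [0,0,0]}]'

```text
clock: 38.33
eef_pos: [0.662, -0.0002, 0.093]
tool_rot: [0.019, 1.0, -0.0, 0.001]
ft_force: [0.9, -3.1, 1.0]
grip_width: 0.0148
```

```bash
python3 - <<'E'
from h import *
st()
E
```

```text
t 38.33 p [ 6.62e-01 -2.00e-04  9.30e-02] jawyaw 87.8 tilt [ 0.003 -0.   ] F [ 0.9 -3.1  1. ] T [-0.48  0.11  0.02] w 0.0148 j [-0.    0.64  0.26  1.19 -0.    0.04]
```

send_rows --deltas '[{"grip": 0,"translation": [0,0.003,0],"twist": [0,0,0]},{"grip": 0,"translation": [0,0.006,0],"twist": [0,0,0]},{"grip": 0,"translation": [0,0.009,0],"twist": [0,0,0]}]'

```text
clock: 38.7
eef_pos: [0.6624, 0.0088, 0.093]
tool_rot: [0.019, 1.0, -0.0, 0.001]
ft_force: [0.2, -3.1, 0.7]
grip_width: 0.0149
```

send_rows --deltas '[{"grip": 0,"translation": [0,0.002,0],"twist": [0,0,0]},{"grip": 0,"translation": [0,0.004,0],"twist": [0,0,0]}]'

```text
clock: 38.95
eef_pos: [0.6625, 0.0128, 0.093]
tool_rot: [0.019, 1.0, -0.0, 0.001]
ft_force: [0.6, -1.9, 0.3]
grip_width: 0.015
```

send_rows --deltas '[{"grip": 0,"translation": [0,0.0015,0],"twist": [0,0,0]},{"grip": 0,"translation": [0,0.003,0],"twist": [0,0,0]}]'

```text
clock: 39.2
eef_pos: [0.6627, 0.0152, 0.093]
tool_rot: [0.019, 1.0, -0.001, 0.001]
ft_force: [0.2, -5.9, 1.0]
grip_width: 0.015
```

send_rows --deltas '[{"grip": 0,"translation": [0,0.001,0],"twist": [0,0,0]},{"grip": 0,"translation": [0,0.002,0],"twist": [0,0,0]}]'

```text
clock: 39.45
eef_pos: [0.6626, 0.0152, 0.093]
tool_rot: [0.02, 1.0, -0.003, 0.001]
ft_force: [0.2, -9.5, 0.8]
grip_width: 0.0149
```

send_rows --deltas '[{"grip": 0,"translation": [0,0.003,0],"twist": [0,0,0]},{"grip": 0,"translation": [0,0.004,0],"twist": [0,0,0]},{"grip": 0,"translation": [0,0.004,0],"twist": [0,0,0]}]'

```text
clock: 39.83
eef_pos: [0.6627, 0.0152, 0.0931]
tool_rot: [0.021, 1.0, -0.006, 0.001]
ft_force: [-0.7, -13.3, 1.3]
grip_width: 0.0149
```

```bash
python3 - <<'E'
from h import *
st()
E
```

```text
t 39.83 p [0.6627 0.0152 0.0931] jawyaw 87.5 tilt [ 0.002 -0.011] F [ -0.7 -13.3   1.3] T [-1.9   0.12  0.2 ] w 0.0149 j [ 0.03  0.64  0.26  1.19 -0.01  0.07]
```

send_rows --deltas '[{"grip": 0,"translation": [0,0.004,0],"twist": [0,0,0]},{"grip": 0,"translation": [0,0.007,0],"twist": [0,0,0]},{"grip": 0,"translation": [0,0.007,0],"twist": [0,0,0]}]'

```text
clock: 40.2
eef_pos: [0.6626, 0.0151, 0.093]
tool_rot: [0.024, 1.0, -0.011, 0.001]
ft_force: [-1.3, -20.1, 2.0]
grip_width: 0.0148
```

```bash
python3 - <<'E'
from h import *
st()
E
```

```text
t 40.2 p [0.6626 0.0151 0.093 ] jawyaw 87.3 tilt [ 0.001 -0.022] F [ -1.3 -20.1   2. ] T [-2.96  0.2   0.5 ] w 0.0148 j [ 0.03  0.64  0.26  1.19 -0.02  0.08]
```

send_rows --deltas '[{"grip": 0,"translation": [0,0.001,0],"twist": [0,0,0]},{"grip": 0.35,"translation": [0,0.001,0],"twist": [0,0,0]},{"grip": 0.5,"translation": [0,0.001,0],"twist": [0,0,0]},{"grip": 0.5,"translation": [0,0.001,0],"twist": [0,0,0]}]'

```text
clock: 40.7
eef_pos: [0.6626, 0.017, 0.0929]
tool_rot: [0.023, 1.0, -0.011, 0.001]
ft_force: [0.2, 0.7, -0.4]
grip_width: 0.0425
```

```bash
python3 - <<'E'
from h import *
st();w=cam("wrist");crop(w,100,150,410,340,2.5,"w23");go([.6627,.0152,.17],87.5)
E
```

```text
t 40.7 p [0.6626 0.017  0.0929] jawyaw 87.3 tilt [ 0.001 -0.022] F [ 0.2  0.7 -0.4] T [ 0.09 -0.01  0.05] w 0.0425 j [ 0.04  0.64  0.26  1.19 -0.02  0.08]
yaw 87.5 t(mm) [ -0.3  -3.3 -76.9] twist [-1.2  0.1 -0.2]
yaw 267.5 t(mm) [ -0.3  -3.3 -76.9] twist [  0.2   1.9 179.8]
```

View pics/w23.png

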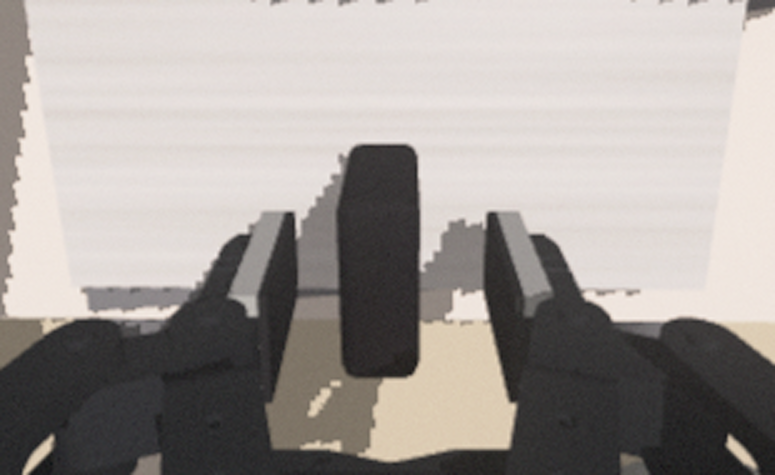

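send_rows --deltas '[{"grip": 0.5,"translation": [0,-0.001,-0.03],"twist": [0,0,0]},{"grip": 0.5,"translation": [0,-0.002,-0.07],"twist": [0,0,0]},{"grip": 0.5,"translation": [0,-0.003,-0.11],"twist": [-1.2,0,0]},{"grip": 0.5,"translation": [0.06,-0.003,-0.14],"twist": [-1.2,0,0]},{"grip": 0.5,"translation": [0.12,-0.003,-0.16],"twist": [-1.2,0,0]}]'

```text
clock: 41.38
eef_pos: [0.5471, 0.0231, 0.2518]
tool_rot: [0.023, 1.0, -0.0, 0.002]
ft_force: [-0.8, 0.2, 1.4]
grip_width: 0.043
```

```bash
python3 - <<'E'
from h import *
st();w=cam("wrist");crop(w,0,0,512,384,1.5,"w24");d=cam("side");crop(d,120,120,320,270,4,"d24");s=cam("scene");crop(s,0,0,512,384,1.5,"s24");crop(s,180,150,310,250,5,"s24c")
E
```

```text
t 41.38 p [0.5471 0.0231 0.2518] jawyaw 87.3 tilt [ 0.004 -0.001] F [-0.8  0.2  1.4] T [-0.02  0.02 -0.05] w 0.043 j [ 0.04  0.33  0.17  1.41 -0.    0.09]
```

View pics/w24.png

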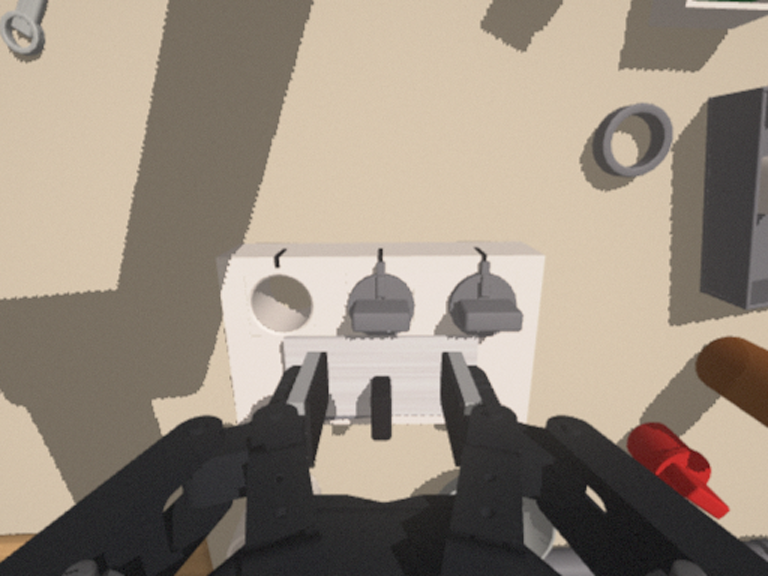

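View pics/d24.png

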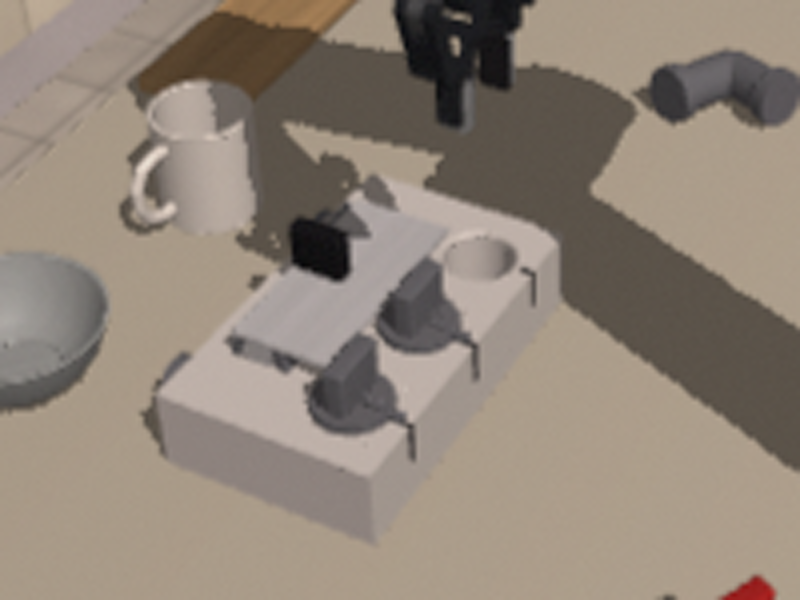

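View pics/s24.png

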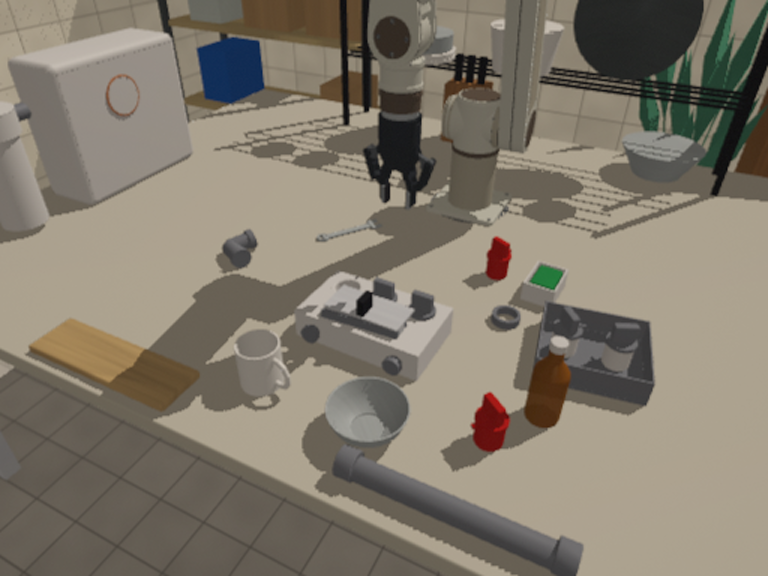

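```bash
python3 - <<'E'
from h import *
w=cam("wrist");f=lambda p,z:onz(w,np.array(p)/1.5,z)
a,b=f((283,338),.0825),f((478,338),.0825);e=b-a;print("plate -x edge",a.round(4),b.round(4),np.linalg.norm(e),"mid",((a+b)/2).round(4),np.degrees(np.arctan2(e[1],e[0]))-90)
for n,r,c in [("M",(380,265),(381,315)),("L",(484,263),(490,315))]:
    R1=f(r,.066)
    print(n,"rib tip",R1.round(4))
print(bot.job_done());st()
E
```

```text
plate -x edge [ 0.6039 -0.0629  0.0825] [0.6112 0.0973 0.0825] 0.16043892663924508 mid [0.6075 0.0172 0.0825] -2.611298091718538
M rib tip [0.5499 0.0194 0.066 ]
L rib tip [0.5521 0.1045 0.066 ]
the job is handed in; nothing more can be done
None
the job is handed in; nothing more can be done
```

The job is handed in at about 41 s of the 210 s allowed, with every part of it done in the order asked.

- **Spent cartridges:** the dock held two, in the left and middle bores. Both now stand upright in the waste tub.
- **Fresh cartridges:** there were two on the counter, now in the left and middle bores, and the right bore is empty. Each came to rest at the height expected for a full seat (tool tip at z = 83 mm), under a 15 to 22 N push. In the last pictures both ribs point at their marks. The rib tips measured within about 1 mm sideways of the marks.
- **Locking bar:** it went in nose first and stopped moving at a push of about 6 to 10 N. It did not shift when I pushed up to 20 N, and then I let go. The bar's origin works out at about (0.661, 0.015) m and its yaw at -2.6 degrees. I measured the way's middle at about (0.6615, 0.015) m, with the dock turned about -2.3 degrees.
- **Everything else:** the two red look-alikes, nut, sponge box, soap, elbow and wrench look untouched in the last pictures. The arm ended clear of everything.

**Disagreement:** one low wrist view put the way about 8 mm from where another view did. I took a separate look from above the rails, which agreed with the bore positions, and used that one.

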